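Stock the rotating sample display and clip its drive on

TASK

Get the rotating sample display ready for opening: stand each loose jar or tin from the left of the counter upright on the middle of an empty bay of the turntable, one to a bay, pushing the table round smoothly (its wire dividers make good handles) to bring each bay to the gap in the clear cover. Finish with the table's rim notch at the index by the display's dock, and with the drive unit, freed from the charger by pressing the charger's button, slid along the display dock's rails until it is fully home and the catch has clicked; once home it locks the table. Leave the bell, the card terminal and the notebook where they are.

Things in the scene. Friction and masses are not known exactly. Their poses are not given: they have to be found in the camera images.
- carousel: Rotating sample display, fixed to the counter: black foot, spindle, and a clear brass-edged cover plate (radius 120 mm, 116 to 120 mm above the counter, flat nut up to 126 mm) that is open only in the sector within 65 degrees either side of the carousel's -x (toward the robot). Origin on the counter at the turntable's axis. The display dock stands at its -y side.
- turntable (a joint): Angle (rad, counter-clockwise from above, no stops) of the wooden turntable in the carousel's frame; 0 or a whole turn = notch at the index. Disc radius 150 mm, top at z = 0.032, hub radius 28 mm, 87 mm high, on a 12 mm step of radius 54 mm. About 0.08 N m friction; stays where left. Bays 0 to 3 lie at 0, 90, 180, 270 degrees of its own frame, wire dividers between them.
- bay0 (a point): Middle of the bay that holds a glued-on dummy jar (64 mm across, 78 mm high, never comes off), on the turntable's top, 95 mm from the axis. Axes are the turntable's.
- bay1 (a point): Middle of an empty bay (marked by a round cork disc, 66 mm), on the turntable's top, 32 mm above the counter, 95 mm from the axis. Axes are the turntable's. A jar goes in from above, only while the bay faces the gap in the cover.
- bay2 (a point): Middle of the empty bay across from bay0; the rest as bay1. To turn the table push a brass wire divider sideways: rods 6.4 mm thick at 45, 135, 225 and 315 degrees of the turntable's frame, each with an upright leg at radius 138 mm (z 0.03 to 0.072) and a top bar at z = 0.080 in to the hub. A low wire rail (z = 0.047) runs round the rim at radius 141 mm.
- bay3 (a point): Middle of the empty bay at the notch; the rest as bay1.
- notch (a point): Notch in the turntable's rim (20 mm wide, flared to 34 mm at the rim, 22 mm deep), 142 mm from the axis, outside bay3; a small brass arrow points to it. Turns with the table.
- index (a point): Index point, fixed, in line with the tongue slot of the display dock, 142 mm from the axis at the carousel's -y side. With the notch within about 8 mm of it the drive unit's tongue can enter (the flare centres the rest); otherwise the tongue runs against the rim.
- display_dock (a point): Dock for the drive unit, fixed to the carousel. Origin on the counter, mid tower face; +x = direction in which the unit slides in (toward the axis, 174 mm ahead), +y its left. Floor plate 92 mm wide, top z = 0.008, from x = -0.110; tower 20 x 80 x 64 mm at x = 0 to 0.020. A unit that is home has its origin at x = -0.042 (front 2 mm off the tower), y = 0, z = 0.008.
- display_dock_catch (a joint): Catch of the display dock (m): 0 up (at rest, and again once clicked behind the unit's crossbar), 0.008 fully down. Two sprung pins in the tower push the unit back with 3 to 7 N over its last 16 mm and the catch's ramp adds about 6 N, so an unlatched unit comes back out.
- display_dock_button (a point): Middle of the top of the display dock's catch button (16 x 36 mm), 76 mm above the counter. Rails of either dock: lips over the unit's flanges from x = -0.048 to -0.006 in the dock's frame (underside z = 0.016, top 0.0205), 1.5 mm free each side of the unit; guides 15.5 mm high flare from 69 to 87 mm width between x = -0.048 and -0.086.
- charger: Charging dock fixed on the counter, the same dock as display_dock, with the same frame and sizes; the drive unit is home in it at the start. The unit can be lifted off or set down only where it is clear of the rail lips: its origin at x below -0.092 in the dock's frame.
- charger_catch (a joint): Catch of the charger (m): 0 up, 0.008 fully down. Pressed down 6 mm or more it frees the unit, and the sprung pins push that about 16 mm out, past the catch.
- charger_button (a point): Middle of the top of the charger's catch button (16 x 36 mm), 76 mm above the counter when up. Goes 8 mm down with about 8 N.
- drive_unit: Clip-on battery drive, black box 80 (x) x 56 (y) x 52 (z) mm, 0.3 kg; flanges 66 mm wide in its lowest 6 mm; steel tongue 16 mm wide with a round end, 42 mm out from its front (+x), 7 to 21 mm above its underside. Origin mid underside of the box. Grip it across y, fingertips at least 15 mm above its underside, to clear the rails. Home in the display dock it locks the turntable.
- tongue_tip (a point): End of the drive unit's tongue (x = 0.082, z = 0.014 in the unit's frame).
- honey_tin: Black tin with an orange lid, to be put on display, 58 mm across, 60 mm high, about 0.22 kg. Origin mid underside. May be absent.
- spice_jar: Glass jar with a pale lid, to be put on display, 58 mm across, 70 mm high, about 0.2 kg. Origin mid underside. May be absent.
- cocoa_jar: Glass jar with a pale lid, to be put on display, 64 mm across, 78 mm high, 0.26 kg. Origin mid underside. May be absent.
- service_bell: Bystander: counter bell, 83 mm across, 74 mm high, to be left alone. Origin under its middle.
- pay_terminal: Bystander: card terminal on a stand, 129 x 107 x 197 mm, to be left alone. Origin under its middle.
- notebook: Bystander: black notebook lying flat, 130 x 95 x 16 mm, to be left alone. Origin under its middle.
Things that resemble listed ones, but are neither listed nor needed, are in the scene too. Leave any yellow look-alike of the spice_jar alone.

How it is judged:
At the end, for the whole second after the job is handed in: Every jar present stands upright (0.15 rad), its middle within 25 mm of the middle of an empty bay; the notch is within 8 mm of the index; the drive unit is home in the display dock (origin 36 to 46 mm out from the tower face, tongue in the notch), catch up (below 2 mm); all released and at rest (((horizontal distance between honey_tin and bay1 below 0.025 m and z of honey_tin in the frame of bay1 below 0.006 m) or (horizontal distance between honey_tin and bay2 below 0.025 m and z of honey_tin in the frame of bay2 below 0.006 m) or (horizontal distance between honey_tin and bay3 below 0.025 m and z of honey_tin in the frame of bay3 below 0.006 m)) and angle between each of honey_tin, spice_jar, cocoa_jar's own z axis and vertical below 0.15 rad and linear speed of each of honey_tin, spice_jar, cocoa_jar, drive_unit below 0.02 m/s and ((horizontal distance between spice_jar and bay1 below 0.025 m and z of spice_jar in the frame of bay1 below 0.006 m) or (horizontal distance between spice_jar and bay2 below 0.025 m and z of spice_jar in the frame of bay2 below 0.006 m) or (horizontal distance between spice_jar and bay3 below 0.025 m and z of spice_jar in the frame of bay3 below 0.006 m)) and ((horizontal distance between cocoa_jar and bay1 below 0.025 m and z of cocoa_jar in the frame of bay1 below 0.006 m) or (horizontal distance between cocoa_jar and bay2 below 0.025 m and z of cocoa_jar in the frame of bay2 below 0.006 m) or (horizontal distance between cocoa_jar and bay3 below 0.025 m and z of cocoa_jar in the frame of bay3 below 0.006 m)) and horizontal distance between notch and index below 0.008 m and x of drive_unit in the frame of display_dock between -0.046 and -0.036 m and horizontal distance between tongue_tip and notch below 0.016 m and angle between drive_unit's own z axis and vertical below 0.1 rad and value of joint display_dock_catch below 0.002 m); the robot touches nothing.
It fails at once if the bell is moved by more than 3 cm (distance of service_bell from where it was at the start of the episode above 0.03 m).
It fails at once if the card terminal is moved by more than 3 cm (distance of pay_terminal from where it was at the start of the episode above 0.03 m).
It fails at once if the notebook is moved by more than 3 cm (distance of notebook from where it was at the start of the episode above 0.03 m).
Of honey_tin, spice_jar, cocoa_jar only 2 to 3 are there at a start; the rules pass over those that are not, and their reading is None.
At some moment in a run one of honey_tin, spice_jar, cocoa_jar may be knocked a few centimetres aside while the robot is not near it.
Once in a run the grip may slacken for a moment while it holds something.
It also fails if it takes over 210 s, if anything falls off the work surface, if the arm or the gripper's body presses on something with over 40 N, if the wrist force passes 120 N, or if a joint passes its speed limit or range.

ROBOT

A 6-joint arm with a two-finger parallel gripper is mounted at the origin on a cart in front of the work surface, level with it; the furniture and walls round the work are solid. World frame = base frame: x ahead of the robot, y to its left, z up, the work surface at z = 0. Lengths are in m, angles in rad, forces in N, time in s.
With the tool pointing down it reaches from about 0.325 to 0.775 m from the base axis. Payload 5.5 kg.
Tool frame: the origin (TCP) lies midway between the tips of the shut fingers; the grasp point (between the pads) lies 19 mm behind it (grip_point_offset is the z of the grasp point in the tool frame, in m); z points along the fingers, x is the direction in which the jaws open and shut, and the axes are right-handed (so a half turn about z gives the same grasp; the last joint's range is limited). The gripper opens to 88 mm and grips with 3 to 60 N. Pads are 20 mm wide; open, the fingers measure 115 mm over their backs; the gripper's body (75 mm by 178 mm) begins 61 mm behind the grasp point.
Start: joints at [-1.368, 0.091, 1.231, -0, 1.82, -0.057], TCP at [0.154, -0.58, 0.189] pointing down, gripper open.
Joint ranges: [-2.87, 2.87], [-0.86, 2.18], [0.17, 2.46], [-1.51, 4.65], [0.06, 2.69], [-2.65, 2.65]. Speed limits (rad/s): [2.57, 2.57, 3.01, 3.14, 3.14, 3.14].

INTERFACE

Orientations are given as a unit quaternion [w, x, y, z].
In Python, from plant import * gives the robot as it stands.
- The arm moves only by the tool jog_arm, never from a script. Its argument "deltas" is a list that holds one entry, the list of rows, each a list of 7 numbers: the shift along the tool's x, y, z in cm, then the turn, a rotation vector about the tool's x, y, z in rad, then the finger opening in cm, from 0 to 8.78. In form: [[[tx, ty, tz, ax, ay, az, jaw], ...]]. A call has 1 to 8 rows; each row is the pose to reach, as a shift and turn from the pose measured when the call began, along the tool's axes at that moment; what a row does not reach only later rows make up. A row lasts 1/12 s, in which the tool goes at most 41.7 mm and 7.16 degrees, less where a joint would pass 70% of its speed; a pose out of reach is approached as far as the arm can. A call with a gripper value outside its range is refused whole. The fingers move at their own pace and stop on an object; "newtons" is the grip in N (left out, the last holds). Time passes only in rows, so rows that repeat a pose let the fingers close. It gives the time, the measured TCP pose, the force and the opening at its end, in the units of the state.
- get_obs(): the state, without advancing time (a new reading comes with each control period).
- capture(name): name is "scene" or "top"; returns a dict with "frame" (384x512x3 uint8, red, green, blue), "camera_matrix" (3x3 intrinsics, pixels), "R" (3x3) and "t" (3): a world point X has camera coordinates R X + t. Camera axes: x right, y down, z forward; pixel columns grow to the right and rows downward; lengths in m; the calibration is good to about 2 mm. A picture is of the moment at which its call begins. There is no depth.
- sign_off(): hands the job in, once; it reports no verdict.
Trained networks look in the newest picture that a camera, given by its name, has taken for a name from the list of things; names that differ only in an ending like _2 or _b are one class to them, and where a whole thing is asked for, a point or a joint stands for the part that bears it (a point fixed in the world has none). Each returns a list of dicts, best first, with "p" (0 to 1); they miss things now and then, are a little off and sometimes report something else, mostly with a low value. They report only what shows in the picture. A call takes as long as a camera call. They do not tell look-alikes from the thing itself.
- look_for(camera, thing): "pixel" ([column, row] in pixels, amid what is visible of it).
- cut_out(camera, thing): "pixels" (384x512 bool, what is visible of it) and "pixel" ([column, row] in pixels, amid what is visible of it).
- pinpoint(camera, thing): "pixel" ([column, row] in pixels: a listed point, or the origin of a listed thing).
The state is a dict: "t": time; "joint_positions": joint angles; "qd": joint speeds; "joint_torque": joint torques, N m; "eef_pos": TCP position; "tool_rot": TCP orientation; "force": force on the tool from outside, world axes, zero at the start; "moment": the same for the moment, N m; "grip_width": finger opening in m.
Only numpy, scipy, OpenCV 4.12 (cv2) and the standard library are available. Lean on these libraries where they do the work, as an engineer would, in place of code of your own. Each camera call takes 0.05 s, during which the arm holds its last target. There are 200 camera calls.

## Working session

There is one attempt and no reset: what is moved stays moved. The work goes in short steps, Python scripts to look and compute and a tool call to move; the robot and the scene stay as the last step left them, time stands still between calls to the robot, and variables do not carry over. Pictures are saved under pics/ and viewed, about 12 in all and at most 16, crops included, and the job is handed in when it is done.

Besides the shell and the picture viewer there is one more tool, called after ">>>" as name(argument=value, ...) on one line, values as JSON. jog_arm: Moves the arm, as the interface text tells. Its arguments: {"type":"object","properties":{"deltas":{"type":"array","items":{"type":"array","items":{"type":"array","items":{"type":"number"}}}},"newtons":{"type":"number"}},"required":["deltas"]}

```bash
mkdir -p pics; ls
cat > h.py <<'E'
from plant import *
import numpy as np, cv2
from scipy.spatial.transform import Rotation as Ro
def ray(c,px,z):
    K,R,t=map(np.array,(c["camera_matrix"],c["R"],c["t"]))
    d=R.T@np.linalg.solve(K,[px[0],px[1],1.]); o=-R.T@t
    return o+d*(z-o[2])/d[2]
def proj(c,X):
    K,R,t=map(np.array,(c["camera_matrix"],c["R"],c["t"]))
    p=K@(R@np.array(X)+t); return p[:2]/p[2]
def save(c,name,box=None,s=1):
    f=np.array(c["frame"])[:,:,::-1]
    if box: f=f[box[1]:box[3],box[0]:box[2]]
    cv2.imwrite("pics/"+name+".png",cv2.resize(f,None,fx=s,fy=s,interpolation=cv2.INTER_CUBIC))
def rel(target,yaw=None):
    "shift in tool axes cm; yaw = world yaw of tool x"
    o=get_obs(); q=o["tool_rot"]; R=Ro.from_quat([q[1],q[2],q[3],q[0]])
    d=R.inv().apply(np.array(target)-o["eef_pos"])*100
    x=R.as_matrix()[:,0]; y=np.arctan2(x[1],x[0])
    out=[d.round(2)]
    if yaw is not None:
        Rt=Ro.from_matrix(np.array([[np.cos(yaw),np.sin(yaw),0],[np.sin(yaw),-np.cos(yaw),0],[0,0,-1]]))
        out.append((R.inv()*Rt).as_rotvec().round(3))
    return out,round(y,3)
E
python3 - <<'E'
from h import *
o=get_obs(); print({k:np.round(v,3) for k,v in o.items()})
names=["carousel","bay0","bay1","bay2","bay3","notch","index","display_dock","display_dock_button","charger","charger_button","drive_unit","tongue_tip","honey_tin","spice_jar","cocoa_jar","service_bell","pay_terminal","notebook"]
zs=dict(bay0=.032,bay1=.032,bay2=.032,bay3=.032,notch=.032,index=.032,display_dock_button=.076,charger_button=.076,drive_unit=.008,tongue_tip=.022)
C={}
for cam in ("top","scene"):
    C[cam]=capture(cam); save(C[cam],cam+"0",s=1.5)
    c=C[cam]; print(cam,"pos",(-np.array(c["R"]).T@np.array(c["t"])).round(3))
    for n in names:
        r=pinpoint(cam,n)
        print(n,[(round(d["p"],2),np.round(d["pixel"]).astype(int).tolist(),ray(c,d["pixel"],zs.get(n,0))[:2].round(3).tolist()) for d in r[:3]])
E
```

```text
pics
{'t': np.float64(0.0), 'joint_positions': array([-1.368,  0.092,  1.232, -0.   ,  1.82 , -0.057]), 'qd': array([ 0.001,  0.001,  0.001, -0.   , -0.001,  0.001]), 'joint_torque': array([ 3.0000e-03, -4.4644e+01, -4.0644e+01,  7.0000e-02,  2.9000e-02,
       -0.0000e+00]), 'eef_pos': array([ 0.154, -0.58 ,  0.188]), 'tool_rot': array([-0.001,  0.793, -0.61 , -0.001]), 'force': array([ 1.106, -0.408, -0.605]), 'moment': array([ 0.002, -0.022, -0.045]), 'grip_width': np.float64(0.088)}
top pos [0.38  0.061 1.615]
carousel [(0.7, [281, 182], [0.587, -0.015])]
bay0 [(0.97, [309, 192], [0.553, -0.106]), (0.82, [278, 215], [0.476, -0.004]), (0.8, [286, 156], [0.671, -0.028])]
bay1 [(0.97, [309, 192], [0.553, -0.106]), (0.82, [278, 215], [0.476, -0.004]), (0.8, [286, 156], [0.671, -0.028])]
bay2 [(0.97, [309, 192], [0.553, -0.106]), (0.82, [278, 215], [0.476, -0.004]), (0.8, [286, 156], [0.671, -0.028])]
bay3 [(0.97, [309, 192], [0.553, -0.106]), (0.82, [278, 215], [0.476, -0.004]), (0.8, [286, 156], [0.671, -0.028])]
notch [(0.9, [270, 221], [0.455, 0.022])]
index [(0.55, [321, 191], [0
[... 1457 characters left out ...]
0.57, [287, 183], [0.54, -0.12])]
display_dock [(0.97, [299, 186], [0.517, -0.167])]
display_dock_button [(0.41, [292, 163], [0.564, -0.181])]
charger [(0.74, [310, 153], [0.617, -0.4])]
charger_button [(0.47, [311, 133], [0.634, -0.426])]
drive_unit [(0.9, [314, 157], [0.579, -0.371])]
tongue_tip []
honey_tin [(0.92, [181, 275], [0.54, 0.399]), (0.24, [207, 249], [0.555, 0.279])]
spice_jar [(0.88, [331, 221], [0.329, -0.066]), (0.81, [205, 249], [0.561, 0.282]), (0.61, [139, 305], [0.548, 0.537])]
cocoa_jar [(0.87, [235, 272], [0.43, 0.296])]
service_bell [(0.63, [275, 155], [0.722, -0.297]), (0.53, [291, 164], [0.628, -0.274])]
pay_terminal []
notebook [(0.88, [344, 196], [0.359, -0.214])]
```

View pics/top0.png

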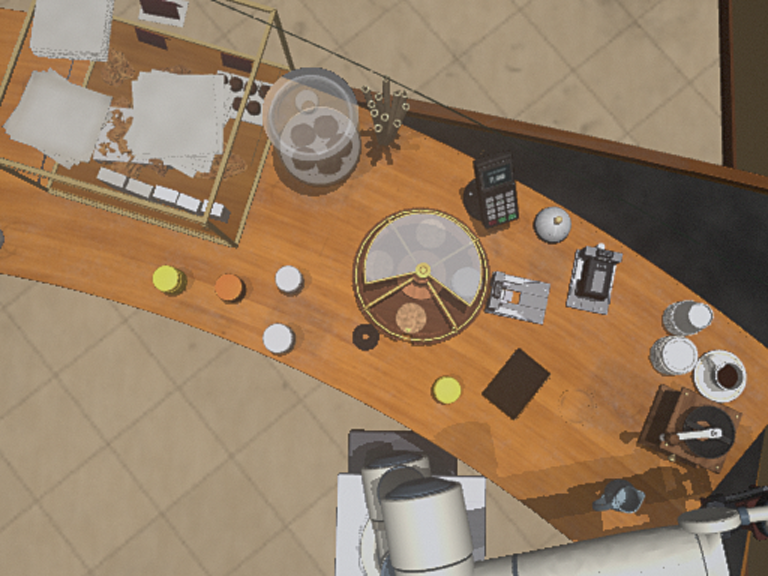

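View pics/scene0.png

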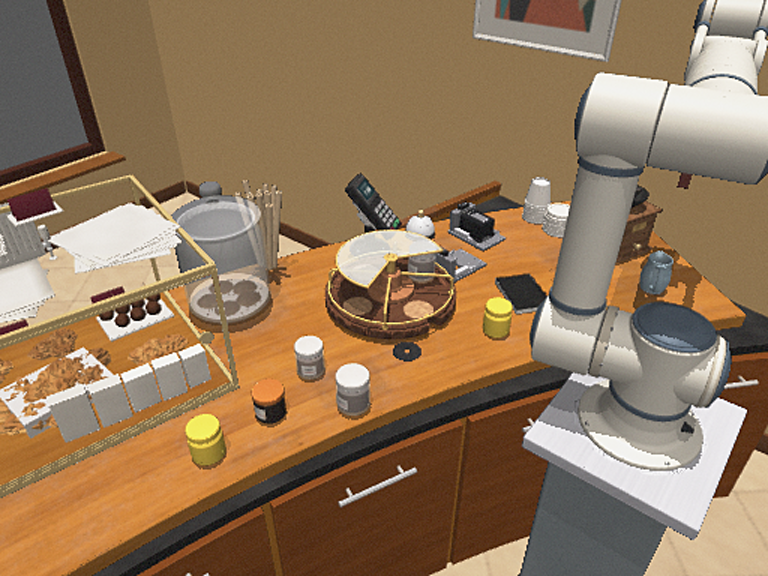

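Top view: the targets are the orange-lid tin at (153,192), the small pale-lid jar at (192,186) and the larger pale-lid jar at (185,226). Yellow look-alikes at (111,186) and (298,260) stay. The turntable centre is at about (282,180), the display dock at (345,198), and the charger with the unit at (396,185). Next I take an enlarged crop and measure the lids.

Run:
```python
from h import *
c=capture("top"); f=np.array(c["frame"])
a=cv2.resize(f[130:235,225:375],None,fx=5,fy=5,interpolation=cv2.INTER_CUBIC)
cv2.imwrite("pics/car.png",a[:,:,::-1])
b=cv2.resize(f[165:245,100:210],None,fx=5,fy=5,interpolation=cv2.INTER_CUBIC)
cv2.imwrite("pics/jars.png",b[:,:,::-1])
hsv=cv2.cvtColor(f,cv2.COLOR_RGB2HSV)
def lid(name,px,h,orange=False):
    x,y=px; m=np.zeros(f.shape[:2],np.uint8)
    sub=hsv[y-18:y+18,x-18:x+18]
    print(name,hsv[y,x])
    mm=(abs(sub[:,:,0].astype(int)-int(hsv[y,x,0]))<5)&(sub[:,:,1]>200) if orange else (sub[:,:,1]<60)&(sub[:,:,2]>140)
    n,l,s,ce=cv2.connectedComponentsWithStats(mm.astype(np.uint8)); k=1+np.argmax(s[1:,4])
    p=ce[k]+[x-18,y-18]; print(s[k],p.round(1),ray(c,p,h)[:2].round(4))
lid("honey",(153,191),.06,True); lid("spice",(192,186),.07); lid("cocoa",(185,225),.078)
print("nut",ray(c,(282,180),.126))
q=get_obs()["tool_rot"]; R=Ro.from_quat([q[1],q[2],q[3],q[0]]).as_matrix(); print(R.round(2))
```

```text
honey [ 13 161 204]Traceback (most recent call last):
  File "<stdin>", line 15, in <module>
  File "<stdin>", line 13, in lid
    return _wrapfunc(a, 'argmax', axis=axis, out=out, **kwds)
    return bound(*args, **kwds)
ValueError: attempt to get argmax of an empty sequence
```

View pics/car.png

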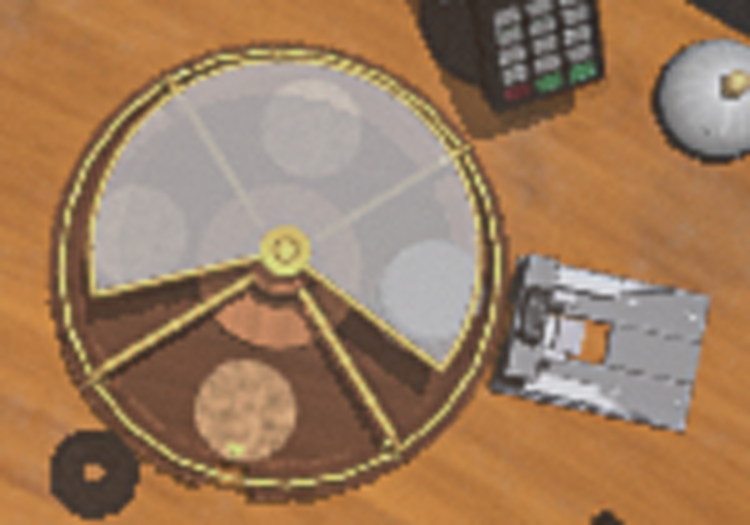

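View pics/jars.png

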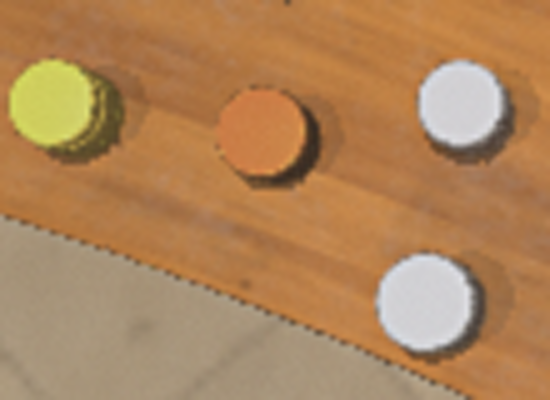

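The crops show the dummy jar (bay0) at the right of the table, and empty bay3, with cork and arrow, facing the gap. Its dividers' legs are at px (243.6,205.6) and (303.4,220). Among the jars, the orange-lid tin is at (152.6,191.4), the small pale jar at (192.4,185.6) and the larger one at (185.6,225.6). The yellow one is the look-alike.

Run:
```python
from h import *
c=capture("top")
for n,p,z in [("honey",(152.6,191.4),.06),("spice",(192.4,185.6),.07),("cocoa",(185.6,225.6),.078),("nut",(282,180),.126),("legL",(243.6,205.6),.078),("legR",(303.4,220),.078),("cork",(274,212),.032),("dockbtn",(331,190),.076),("dummytop",(311,187.6),.11)]:
    print(n,ray(c,p,z)[:2].round(4))
N=ray(c,(282,180),.126)[:2]
for n,p,z in [("legL",(243.6,205.6),.078),("legR",(303.4,220),.078),("cork",(274,212),.032),("covL",(225+92/5,130+293/5),.118),("covR",(225+443/5,130+370/5),.118)]:
    d=ray(c,p,z)[:2]-N; print(n,np.hypot(*d).round(4),np.degrees(np.arctan2(d[1],d[0])).round(1))
o=get_obs();q=o["tool_rot"]; R=Ro.from_quat([q[1],q[2],q[3],q[0]]).as_matrix(); print(R.round(2),o["t"])
s=capture("scene")
for n in ("honey_tin","spice_jar","cocoa_jar"):
  for cam,cc in (("top",c),("scene",s)):
    r=cut_out(cam,n)[:2]
    print(n,cam,[(round(d["p"],2),np.round(d["pixel"],1).tolist()) for d in r])
for nm,X in dict(honey=(.54,.38,.03)).items(): print(proj(s,X))
```

```text
honey [0.5406 0.3965]
spice [0.5607 0.2694]
cocoa [0.4335 0.285 ]
nut [ 0.5775 -0.0116]
legL [0.5001 0.1054]
legR [ 0.4588 -0.0831]
cork [0.485 0.008]
dockbtn [ 0.5556 -0.1696]
dummytop [ 0.5579 -0.1025]
legL 0.1403 123.5
legR 0.1386 -148.9
cork 0.0945 168.0
covL 0.1211 103.5
covR 0.1214 -125.8
[[ 0.26 -0.97 -0.  ]
 [-0.97 -0.26  0.  ]
 [-0.   -0.   -1.  ]] 2.1
honey_tin top [(0.53, [151.7, 192.1])]
honey_tin scene [(0.67, [179.3, 266.6])]
spice_jar top [(0.79, [298.4, 256.2]), (0.67, [192.4, 185.6])]
spice_jar scene [(0.8, [135.8, 292.5]), (0.78, [202.8, 238.7])]
cocoa_jar top [(0.71, [185.8, 229.0]), (0.66, [334.2, 191.8])]
cocoa_jar scene [(0.63, [234.5, 260.6])]
[184.77676066 263.4626438 ]
```

Run:
```python
from h import *
print(rel((.154,-.58,.30)),rel((.42,-.25,.30),-.2),rel((.4335,.285,.20),-.2))
```

```text
([array([ 1.00e-02,  1.00e-02, -1.11e+01])], np.float64(-1.311)) ([array([-25.05, -34.17, -11.1 ]), array([ 0.   , -0.   , -1.111])], np.float64(-1.311)) ([array([-76.41, -49.22,  -1.11]), array([ 0.   , -0.   , -1.111])], np.float64(-1.311))
```

>>> jog_arm(deltas=[[[0,0,-4,0,0,0,8.6],[0,0,-8,0,0,-0.1,8.6],[-5,-7,-11,0,0,-0.3,8.6],[-25,-34,-11,0,0,-1.111,8.6],[-25,-34,-11,0,0,-1.111,8.6],[-25,-34,-11,0,0,-1.111,8.6],[-25,-34,-11,0,0,-1.111,8.6],[-25,-34,-11,0,0,-1.111,8.6]]], newtons=30)

```text
t: 3.12
eef_pos: [0.3101, -0.3854, 0.2918]
tool_rot: [0.0, 0.974, -0.226, 0.0]
force: [0.8, -0.5, 0.6]
grip_width: 0.0863
```

Run:
```python
from h import *
print(get_obs()["eef_pos"],rel((.45,0,.25),-.2),rel((.4335,.285,.20),-.2))
```

```text
[ 0.31013948 -0.385449    0.29178001] ([array([ -4.39, -40.77,   4.17]), array([ 0.   , -0.001, -0.255])], np.float64(-0.455)) ([array([-18.4 , -65.64,   9.15]), array([ 0.   , -0.001, -0.255])], np.float64(-0.455))
```

>>> jog_arm(deltas=[[[-18.4,-65.6,4,0,0,-0.255,8.6],[-18.4,-65.6,4,0,0,-0.255,8.6],[-18.4,-65.6,4,0,0,-0.255,8.6],[-18.4,-65.6,4,0,0,-0.255,8.6],[-18.4,-65.6,4,0,0,-0.255,8.6],[-18.4,-65.6,4,0,0,-0.255,8.6],[-18.4,-65.6,4,0,0,-0.255,8.6],[-18.4,-65.6,4,0,0,-0.255,8.6]]])

```text
t: 3.78
eef_pos: [0.3695, -0.058, 0.2723]
tool_rot: [0.0, 0.995, -0.1, 0.001]
force: [0.7, -0.6, -0.2]
grip_width: 0.0863
```

Run:
```python
from h import *
c=capture("top"); save(c,"t2",(140,150,220,250),5)
print([(d["p"],d["pixel"]) for d in pinpoint("top","cocoa_jar")])
print(get_obs()["eef_pos"],rel((.4335,.285,.20),-.2),rel((.4335,.285,.045),-.2))
```

```text
[(0.84, [187.5, 225.7]), (0.66, [280.7, 187.2]), (0.24, [343.6, 258.1])]
[ 0.3702035  -0.05436201  0.27219746] ([array([ -0.19, -34.51,   7.27]), array([-0.001, -0.001,  0.01 ])], np.float64(-0.19)) ([array([ -0.22, -34.49,  22.77]), array([-0.001, -0.001,  0.01 ])], np.float64(-0.19))
```

>>> jog_arm(deltas=[[[-0.2,-34.5,4,0,0,0.01,8.6],[-0.2,-34.5,6,0,0,0.01,8.6],[-0.2,-34.5,7,0,0,0.01,8.6],[-0.2,-34.5,7,0,0,0.01,8.6],[-0.2,-34.5,7,0,0,0.01,8.6],[-0.2,-34.5,7,0,0,0.01,8.6],[-0.2,-34.5,7,0,0,0.01,8.6],[-0.2,-34.5,7,0,0,0.01,8.6]]])

```text
t: 4.55
eef_pos: [0.4296, 0.2629, 0.2075]
tool_rot: [-0.001, 0.995, -0.1, 0.001]
force: [0.4, -0.2, 0.2]
grip_width: 0.0861
```

Run:
```python
from h import *
s=capture("scene"); save(s,"s3",(150,180,310,310),4)
print(get_obs()["eef_pos"],rel((.4335,.285,.045),-.2))
```

```text
[0.42903759 0.26835825 0.20331399] ([array([ 0.17, -1.69, 15.83]), array([-0.002,  0.003,  0.004])], np.float64(-0.196))
```

View pics/s3.png

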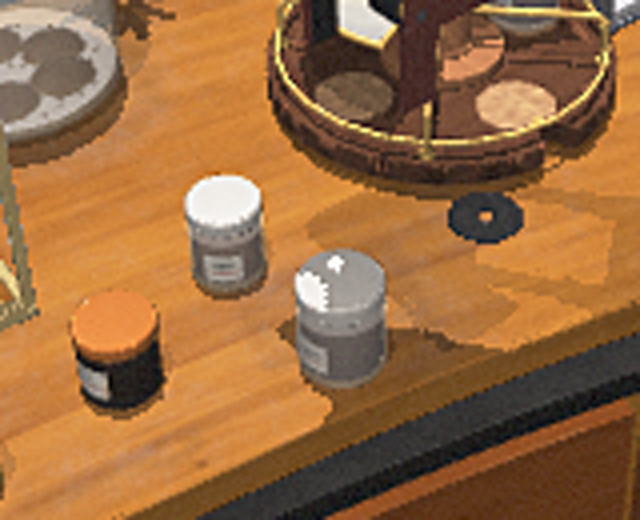

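The crop shows all three jars undisturbed (honey px ≈(179,268), spice (206,238), cocoa (235,260)). Next I descend on the cocoa jar and grip it.

>>> jog_arm(deltas=[[[0.2,-1.7,2,0,0,0,8.6],[0.2,-1.7,5,0,0,0,8.6],[0.2,-1.7,8,0,0,0,8.6],[0.2,-1.7,11,0,0,0,8.6],[0.2,-1.7,14,0,0,0,8.6],[0.2,-1.7,15.8,0,0,0,8.6],[0.2,-1.7,15.8,0,0,0,8.6],[0.2,-1.7,15.8,0,0,0,8.6]]])

```text
t: 5.27
eef_pos: [0.4337, 0.284, 0.0447]
tool_rot: [-0.0, 0.995, -0.098, -0.003]
force: [0.2, 0.5, -0.3]
grip_width: 0.0862
```

>>> jog_arm(deltas=[[[0,0,0,0,0,0,5],[0,0,0,0,0,0,5],[0,0,0,0,0,0,5],[0,0,0,0,0,0,5],[0,0,0,0,0,0,5],[0,0,0,0,0,0,5],[0,0,0,0,0,0,5],[0,0,0,0,0,0,5]]], newtons=30)

```text
t: 5.93
eef_pos: [0.4338, 0.284, 0.0448]
tool_rot: [-0.001, 0.995, -0.098, -0.002]
force: [-0.5, 0.3, 0.7]
grip_width: 0.0502
```

>>> jog_arm(deltas=[[[0,0,-2,0,0,0,5],[0,0,-4,0,0,0,5],[0,0,-7,0,0,0,5],[0,0,-10,0,0,0,5],[0,0,-13,0,0,0,5],[0,0,-15,0,0,0,5],[0,0,-15,0,0,0,5],[0,0,-15,0,0,0,5]]])

```text
t: 6.6
eef_pos: [0.435, 0.2842, 0.1959]
tool_rot: [-0.001, 0.995, -0.098, -0.001]
force: [-0.0, -0.2, -0.6]
grip_width: 0.0498
```

Run:
```python
from h import *
print(get_obs()["eef_pos"],rel((.485,.008,.2),-.2))
```

```text
[0.43502682 0.28416872 0.19592785] ([array([10.29, 26.11, -0.49]), array([-0.002,  0.003,  0.003])], np.float64(-0.197))
```

Run:
```python
from h import *
s=capture("scene"); t=capture("top")
a=cv2.resize(np.array(s["frame"])[180:330,130:310],None,fx=3,fy=3); b=cv2.resize(np.array(t["frame"])[165:265,120:220],None,fx=4,fy=4)
o=np.zeros((450,940+0,3),np.uint8); o[:450,:540]=a; o[:400,540:]=b
cv2.imwrite("pics/m.png",cv2.resize(o,(800,383))[:,:,::-1])
print([(d["p"],d["pixel"]) for d in pinpoint("top","cocoa_jar")],[(d["p"],d["pixel"]) for d in pinpoint("scene","cocoa_jar")])
```

```text
[(0.45, [188.0, 227.4])] [(0.72, [231.1, 268.6])]
```

View pics/m.png

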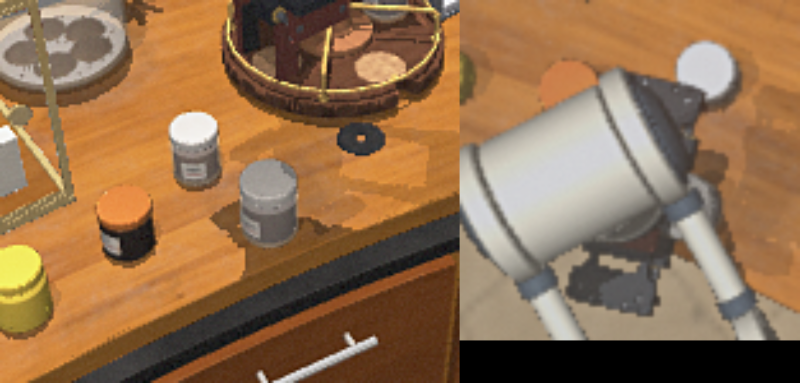

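Run:
```python
from h import *
s=capture("scene"); t=capture("top"); e=get_obs()["eef_pos"]; print(e)
print("jarpred",proj(s,(.4335,.285,.039)),proj(t,(.4335,.285,.078)),"tcp",proj(s,e),proj(t,e))
f=np.array(s["frame"]).copy()
for X,cl in (((.4335,.285,0),(255,0,0)),((.4335,.285,.078),(0,255,0)),(e,(0,0,255))):
    cv2.circle(f,tuple(int(round(v)) for v in proj(s,X)),2,cl,-1)
cv2.imwrite("pics/m2.png",cv2.resize(f[120:320,130:360],None,fx=3.4,fy=3)[:,:,::-1])
```

```text
[0.43396288 0.28354826 0.19315154]
jarpred [236.32701373 258.9593479 ] [185.60587388 225.61376845] tcp [235.04464462 215.3326718 ] [180.34372365 223.96056442]
```

View pics/m2.png

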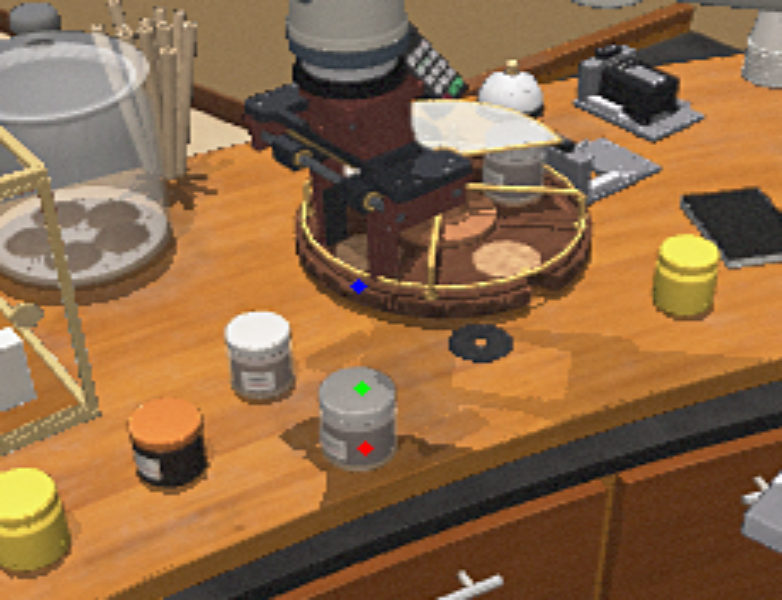

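The jar stands where predicted (base at red dot, lid at green), and the gripper is right above it, so it was not held. I retry lower and close fully.

>>> jog_arm(deltas=[[[0,0.15,2,0,0,0,8.7],[0,0.15,4,0,0,0,8.7],[0,0.15,4,0,0,0,8.7],[0,0.15,7,0,0,0,8.7],[0,0.15,10,0,0,0,8.7],[0,0.15,13,0,0,0,8.7],[0,0.15,15.5,0,0,0,8.7],[0,0.15,15.5,0,0,0,8.7]]])

```text
t: 7.57
eef_pos: [0.4294, 0.2803, 0.0325]
tool_rot: [0.003, 0.995, -0.098, -0.008]
force: [-1.0, -0.4, -1.1]
grip_width: 0.087
```

>>> jog_arm(deltas=[[[0,0,0,0,0,0,6.6],[0,0,0,0,0,0,6],[0,0,0,0,0,0,5.5],[0,0,0,0,0,0,5]]], newtons=30)

```text
t: 7.9
eef_pos: [0.4315, 0.281, 0.0353]
tool_rot: [0.002, 0.995, -0.098, -0.005]
force: [3.2, -1.0, 1.1]
grip_width: 0.064
```

Run:
```python
from h import *
s=capture("scene"); save(s,"m3",(180,180,300,290),6); o=get_obs(); print(o["eef_pos"],o["grip_width"],o["joint_positions"])
```

```text
[0.43145263 0.28093079 0.03519462] 0.06289987161617452 [ 0.50907445 -0.10333516  1.69691195  0.0026915   1.5585996   0.7059897 ]
```

View pics/m3.png

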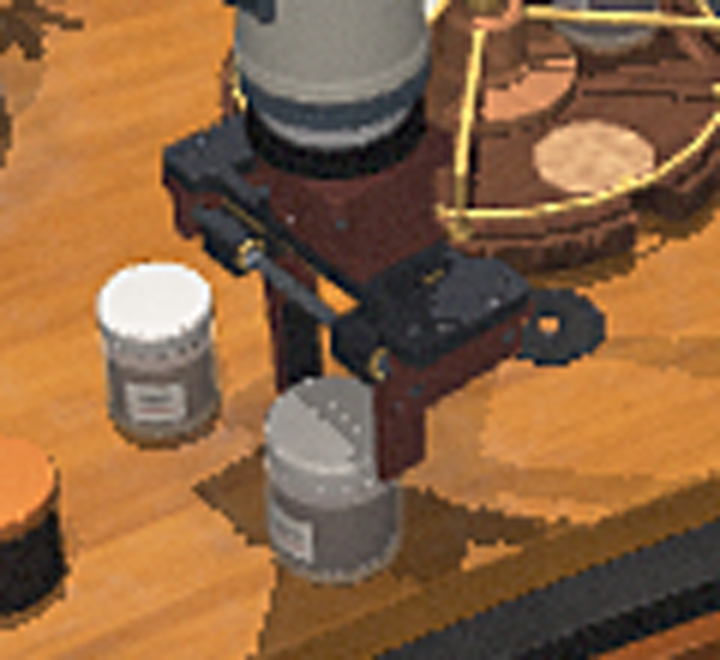

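>>> jog_arm(deltas=[[[0,0,0,0,0,0,5],[0,0,0,0,0,0,5],[0,0,0,0,0,0,5],[0,0,0,0,0,0,5]]])

```text
t: 8.28
eef_pos: [0.4312, 0.281, 0.0352]
tool_rot: [0.002, 0.995, -0.098, -0.005]
force: [0.4, -0.5, -0.1]
grip_width: 0.0628
```

Run:
```python
from h import *
s=capture("scene"); save(s,"m4",(180,180,300,290),6); o=get_obs(); print(o["eef_pos"],o["grip_width"],o["force"])
print(proj(s,(.4335,.285,.078)),proj(s,(.4335,.285,.0)),proj(s,o["eef_pos"]),proj(s,o["eef_pos"]+[-.038,.0076,0]))
```

```text
[0.43123612 0.28097177 0.03520193] 0.06305618434127988 [ 0.18946087 -0.44634227 -0.02479228]
[235.96752132 248.69103028] [236.67199699 268.81323531] [237.92196313 259.48213865] [246.79867408 267.30114104]
```

View pics/m4.png

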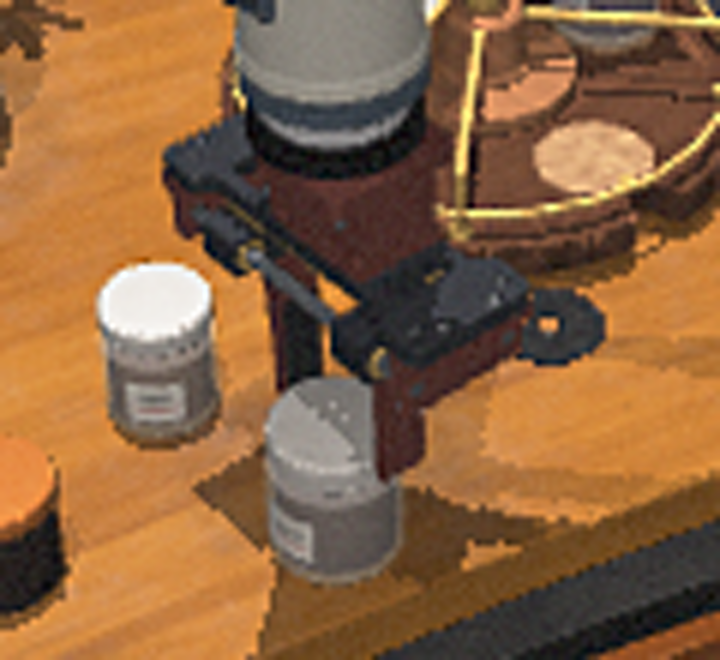

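Held at 63 mm now. But the open fingertips sit about 25 mm higher than the shut-finger TCP, so I re-grip 11 mm deeper and better centred.

>>> jog_arm(deltas=[[[0,0,0,0,0,0,7.5],[0,0,0,0,0,0,8],[0,0,0,0,0,0,8],[0,-0.6,0.5,0,0,0,8],[0,-0.6,1.1,0,0,0,8],[0,-0.6,1.1,0,0,0,6],[0,-0.6,1.1,0,0,0,5],[0,-0.6,1.1,0,0,0,5]]])

```text
t: 9.0
eef_pos: [0.4324, 0.2867, 0.024]
tool_rot: [0.002, 0.995, -0.098, -0.005]
force: [-0.7, 0.3, -1.4]
grip_width: 0.0636
```

>>> jog_arm(deltas=[[[0,0,0,0,0,0,5],[0,0,0,0,0,0,5],[0,0,0,0,0,0,5],[0,0,0,0,0,0,5]]], newtons=40)

```text
t: 9.33
eef_pos: [0.4323, 0.2866, 0.0239]
tool_rot: [0.002, 0.995, -0.098, -0.005]
force: [0.0, 0.2, -2.1]
grip_width: 0.0635
```

>>> jog_arm(deltas=[[[0,0,-1,0,0,0,5],[0,0,-3,0,0,0,5],[0,0,-6,0,0,0,5],[0,0,-9,0,0,0,5],[0,0,-12,0,0,0,5],[0,0,-15,0,0,0,5],[0,0,-15,0,0,0,5],[0,0,-15,0,0,0,5]]])

```text
t: 10.0
eef_pos: [0.4349, 0.2876, 0.1763]
tool_rot: [0.001, 0.995, -0.098, -0.003]
force: [-0.4, 0.7, -3.1]
grip_width: 0.0637
```

Run:
```python
from h import *
print(get_obs()["eef_pos"],rel((.485,.008,.175),-.2))
```

```text
[0.43487394 0.28762897 0.17626516] ([array([10.39, 26.44,  0.12]), array([0.002, 0.007, 0.003])], np.float64(-0.197))
```

>>> jog_arm(deltas=[[[1,3,0,0,0.005,0,5],[2.5,6.5,0,0,0.005,0,5],[4,10.5,0,0,0.005,0,5],[6,15,0,0,0.005,0,5],[7.5,19,0,0,0.005,0,5],[9,23,0,0,0.005,0,5],[10.2,26,0,0,0.005,0,5],[10.4,26.4,0,0,0.005,0,5]]])

```text
t: 10.67
eef_pos: [0.4845, 0.0025, 0.1733]
tool_rot: [0.003, 0.995, -0.101, -0.003]
force: [-0.2, 0.2, -2.1]
grip_width: 0.0634
```

>>> jog_arm(deltas=[[[0,0,0,0,0,0,5],[0,0,0,0,0,0,5]]])

```text
t: 10.83
eef_pos: [0.4835, 0.0019, 0.1708]
tool_rot: [0.003, 0.995, -0.102, -0.005]
force: [-0.2, 0.8, -2.3]
grip_width: 0.0633
```

Run:
```python
from h import *
o=get_obs();print(o["eef_pos"],o["grip_width"],rel((.485,.008,.058),-.2))
c=capture("top")
for n in ("bay3","notch"): print(n,[(round(d["p"],2),ray(c,d["pixel"],.032)[:2].round(3)) for d in pinpoint("top",n)])
s=capture("scene"); save(s,"m5",(210,150,330,250),6)
for n in ("bay3","notch"): print(n,[(round(d["p"],2),ray(s,d["pixel"],.032)[:2].round(3)) for d in pinpoint("scene",n)])
```

```text
[0.48351984 0.00189759 0.17076659] 0.06330904596452928 ([array([ 0.13, -0.7 , 11.27]), array([ 0.007,  0.01 , -0.005])], np.float64(-0.205))
bay3 [(0.91, array([ 0.671, -0.031])), (0.73, array([ 0.55 , -0.109])), (0.69, array([0.61 , 0.074]))]
notch []
bay3 [(0.87, array([ 0.66 , -0.024])), (0.71, array([0.61, 0.08])), (0.7, array([ 0.559, -0.097])), (0.55, array([0.483, 0.007])), (0.45, array([ 0.535, -0.133])), (0.23, array([ 0.55 , -0.335]))]
notch [(0.93, array([0.435, 0.023]))]
```

>>> jog_arm(deltas=[[[0.1,-0.7,1,0.007,0.01,0,5],[0.1,-0.7,4,0.007,0.01,0,5],[0.1,-0.7,7,0.007,0.01,0,5],[0.1,-0.7,9.5,0.007,0.01,0,5],[0.1,-0.7,10.8,0.007,0.01,0,5],[0.1,-0.7,11.3,0.007,0.01,0,5],[0.1,-0.7,11.5,0.007,0.01,0,5],[0.1,-0.7,11.5,0.007,0.01,0,5]]])

```text
t: 11.8
eef_pos: [0.4867, 0.0101, 0.0594]
tool_rot: [-0.0, 0.995, -0.1, 0.003]
force: [-0.1, 0.4, -2.8]
grip_width: 0.0633
```

Run:
```python
from h import *
o=get_obs();print(o["eef_pos"],o["grip_width"],o["force"],rel((.485,.008,.056),-.2))
s=capture("scene"); save(s,"m6",(200,140,340,250),5)
```

```text
[0.48671631 0.01005576 0.05936166] 0.0632778112853688 [-0.13318223  0.35596681 -2.84329892] ([array([-0.13,  0.24,  0.34]), array([-0.001, -0.006, -0.001])], np.float64(-0.201))
```

View pics/m6.png

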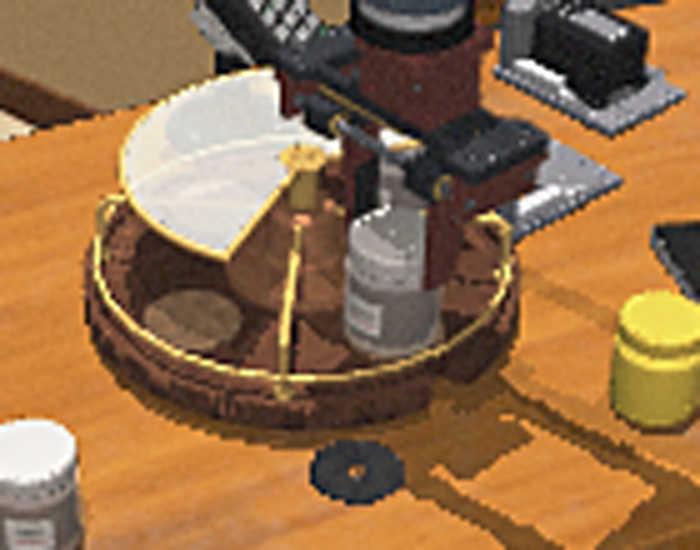

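The crop shows the jar upright a few mm above the cork in bay3. I lower it, release and lift.

>>> jog_arm(deltas=[[[-0.1,0.2,0.2,0,0,0,5],[-0.1,0.2,0.35,0,0,0,5],[-0.1,0.2,0.4,0,0,0,5],[-0.1,0.2,0.4,0,0,0,6.5],[-0.1,0.2,0.4,0,0,0,7],[-0.1,0.2,0.4,0,0,0,7.5],[-0.1,0.2,0.3,0,0,0,7.8],[-0.1,0.2,0.2,0,0,0,7.8]]])

```text
t: 12.52
eef_pos: [0.4858, 0.0082, 0.0583]
tool_rot: [-0.0, 0.995, -0.1, 0.004]
force: [0.4, 0.8, 0.5]
grip_width: 0.0781
```

>>> jog_arm(deltas=[[[0,0,-1,0,0,0,7.8],[0,0,-3,0,0,0,7.8],[0,0,-6,0,0,0,7.8],[0,0,-10,0,0,0,7.8],[0,0,-13,0,0,0,7],[0,0,-13,0,0,0,5],[0,0,-13,0,0,0,3],[0,0,-13,0,0,0,3]]])

```text
t: 13.18
eef_pos: [0.4848, 0.0082, 0.1883]
tool_rot: [-0.0, 0.995, -0.1, 0.004]
force: [0.4, -0.3, 0.0]
grip_width: 0.055
```

```bash
cat >> h.py <<'E'
A=np.array([.5775,-.0116]); YAW=np.radians(-11.15)
def at(ang,r,z): # world angle deg about carousel axis
    a=np.radians(ang); return (A[0]+r*np.cos(a),A[1]+r*np.sin(a),z)
E
python3 - <<'E'
from h import *
o=get_obs();print(o["eef_pos"],o["grip_width"])
c=capture("top");s=capture("scene")
print([(round(d["p"],2),np.round(d["pixel"],1),ray(c,d["pixel"],.032)[:2].round(3)) for d in pinpoint("top","cocoa_jar")])
print([(round(d["p"],2),np.round(d["pixel"],1),ray(s,d["pixel"],.032)[:2].round(3)) for d in pinpoint("scene","cocoa_jar")])
# divider L at 123.5: straddle, tool x tangential
for y in (-.2,np.radians(123.5+90),np.radians(123.5-90)):
    print(rel(at(123.5,.128,.16),y))
E
```

```text
[0.48475569 0.00821569 0.18825336] 0.05498541760132717
[]
[(0.84, array([274.4, 207.6]), array([0.492, 0.025]))]
([array([ 0.48, -8.97,  2.68]), array([-0.001, -0.005, -0.001])], np.float64(-0.201))
([array([ 0.48, -8.97,  2.68]), array([-6.000e-03, -1.000e-03,  2.356e+00])], np.float64(-0.201))
([array([ 0.48, -8.97,  2.68]), array([ 0.001, -0.005, -0.785])], np.float64(-0.201))
```

```bash
cat >> h.py <<'E'
def arc(a0,a1,r,z,n,off=180):
    return [(at(a,r,z),np.radians((a+off+180)%360-180)) for a in np.linspace(a0,a1,n+1)[1:]]
E
python3 - <<'E'
from h import *
print(rel(at(115.5,.125,.16),np.radians(-64.5)))
E
```

```text
([array([ 2.01, -9.9 ,  2.69]), array([-0.003, -0.004,  0.925])], np.float64(-0.201))
```

>>> jog_arm(deltas=[[[0.3,-1.5,0,0,0,0.12,1],[0.6,-3,0,0,0,0.24,0],[0.9,-4.5,0.5,0,0,0.36,0],[1.2,-6,1,0,0,0.48,0],[1.5,-7.5,2,0,0,0.6,0],[1.8,-9,2.7,0,0,0.72,0],[2,-9.9,2.7,0,0,0.84,0],[2,-9.9,2.7,0,0,0.925,0]]])

```text
t: 14.05
eef_pos: [0.5231, 0.1028, 0.1576]
tool_rot: [-0.0, 0.845, -0.535, 0.0]
force: [0.5, -0.9, -0.1]
grip_width: 0.0001
```

>>> jog_arm(deltas=[[[0,0,2,0,0,0,0],[0,0,4.5,0,0,0,0],[0,0,7,0,0,0,0],[0,0,9,0,0,0,0],[0,0,9.9,0,0,0,0],[0,0,9.9,0,0,0,0],[0,0,9.9,0,0,0,0]]])

```text
t: 14.63
eef_pos: [0.5229, 0.1028, 0.0585]
tool_rot: [-0.0, 0.845, -0.535, 0.0]
force: [-0.6, 0.9, 0.6]
grip_width: 0.0005
```

Run:
```python
from h import *
o=get_obs(); print(o["eef_pos"],o["grip_width"],o["force"]); d=o["eef_pos"][:2]-A; print(np.degrees(np.arctan2(d[1],d[0])),np.hypot(*d))
for p,y in arc(115.5,161.5,.125,.061,8): print(rel(p,y)[0])
```

```text
[0.52292106 0.10275614 0.05845805] 0.0005423931123910714 [-0.62133992  0.89562176  0.61625993]
115.51381664028501 0.1267130152961593
[array([ 0.24,  1.25, -0.25]), array([-0.   ,  0.   , -0.105])]
[array([ 0.43,  2.49, -0.25]), array([-0.   ,  0.   , -0.205])]
[array([ 0.75,  3.7 , -0.26]), array([-0.   ,  0.   , -0.305])]
[array([ 1.19,  4.88, -0.26]), array([-0.   ,  0.   , -0.406])]
[array([ 1.74,  6.  , -0.26]), array([-0.   ,  0.   , -0.506])]
[array([ 2.4 ,  7.07, -0.26]), array([-0.   ,  0.   , -0.607])]
[array([ 3.17,  8.06, -0.26]), array([-0.   ,  0.   , -0.707])]
[array([ 4.03,  8.97, -0.26]), array([-0.   ,  0.   , -0.807])]
```

>>> jog_arm(deltas=[[[0.24,1.25,-0.25,0,0,-0.105,0],[0.43,2.49,-0.25,0,0,-0.205,0],[0.75,3.7,-0.25,0,0,-0.305,0],[1.19,4.88,-0.25,0,0,-0.406,0],[1.74,6,-0.25,0,0,-0.506,0],[2.4,7.07,-0.25,0,0,-0.607,0],[3.17,8.06,-0.25,0,0,-0.707,0],[4.03,8.97,-0.25,0,0,-0.807,0]]])

```text
t: 15.3
eef_pos: [0.4597, 0.0282, 0.0637]
tool_rot: [-0.001, 0.987, -0.158, 0.002]
force: [-0.0, 0.6, 1.2]
grip_width: 0.0005
```

Run:
```python
from h import *
o=get_obs(); print(o["eef_pos"],o["force"]); d=o["eef_pos"][:2]-A; a=np.degrees(np.arctan2(d[1],d[0]));print(a,np.hypot(*d))
for p,y in arc(a,208,.125,.061,7): print(rel(p,y)[0])
```

```text
[0.4596625  0.02817632 0.06365487] [-0.02870875  0.64512176  1.18417723]
161.34776901315007 0.12436973685130404
[array([0.01, 1.45, 0.26]), array([-0.002, -0.003, -0.108])]
[array([0.25, 2.88, 0.26]), array([-0.002, -0.004, -0.225])]
[array([0.66, 4.28, 0.26]), array([-0.002, -0.004, -0.341])]
[array([1.22, 5.62, 0.26]), array([-0.002, -0.004, -0.457])]
[array([1.94, 6.88, 0.26]), array([-0.001, -0.004, -0.574])]
[array([2.79, 8.06, 0.26]), array([-0.001, -0.004, -0.69 ])]
[array([3.78, 9.12, 0.26]), array([-0.001, -0.004, -0.806])]
```

>>> jog_arm(deltas=[[[0.01,1.45,0.2,0,0,-0.108,0],[0.25,2.88,0.2,0,0,-0.225,0],[0.66,4.28,0.2,0,0,-0.341,0],[1.22,5.62,0.2,0,0,-0.457,0],[1.94,6.88,0.2,0,0,-0.574,0],[2.79,8.06,0.2,0,0,-0.69,0],[3.78,9.12,0.2,0,0,-0.806,0],[3.78,9.12,0.2,0,0,-0.806,0]]])

```text
t: 15.97
eef_pos: [0.4686, -0.0723, 0.0638]
tool_rot: [0.001, 0.97, 0.243, 0.003]
force: [0.4, 0.4, -0.0]
grip_width: 0.0
```

>>> jog_arm(deltas=[[[0,-0.6,0,0,0,0,0],[0,-1,-1,0,0,0,0],[0,-1,-4,0,0,0,0],[0,-1,-8,0,0,0,1],[0,-1,-12,0,0,0,3],[0,-1,-13,0,0,0,6],[0,-1,-13,0,0,0,8.6],[0,-1,-13,0,0,0,8.6]]])

```text
t: 16.63
eef_pos: [0.4631, -0.0626, 0.1946]
tool_rot: [0.001, 0.97, 0.243, 0.004]
force: [-0.1, 0.5, -0.2]
grip_width: 0.0309
```

Run:
```python
from h import *
o=get_obs(); print(o["eef_pos"],o["force"])
c=capture("top");s=capture("scene")
b=np.zeros((450,800,3),np.uint8)
b[:450,:400]=cv2.resize(np.array(c["frame"])[130:242,235:335],(400,450)); b[:450,400:]=cv2.resize(np.array(s["frame"])[140:252,215:315],(400,450))
cv2.imwrite("pics/m7.png",b[:,:,::-1])
for n in ("notch","cocoa_jar","bay3"):
  for cam,cc in (("top",c),("scene",s)):
    for d in pinpoint(cam,n):
      X=ray(cc,d["pixel"],.032)[:2]; q=X-A; print(n,cam,round(d["p"],2),np.round(d["pixel"]),X.round(3),np.hypot(*q).round(3),np.degrees(np.arctan2(q[1],q[0])).round(1)%360)
print(rel((.5406,.3965,.2),-.2),rel((.561,.27,.2),-.2))
```

```text
[ 0.46307015 -0.06264141  0.19463479] [-0.0686528   0.45237775 -0.19625947]
notch scene 0.71 [299. 192.] [ 0.477 -0.098] 0.133 220.6
notch scene 0.2 [310. 153.] [ 0.586 -0.348] 0.336 271.5
notch scene 0.18 [299. 185.] [ 0.5   -0.133] 0.144 237.6
cocoa_jar top 0.19 [301. 165.] [ 0.639 -0.078] 0.091 313.1
cocoa_jar scene 0.96 [286. 190.] [ 0.519 -0.079] 0.09 228.9
bay3 top 0.83 [302. 163.] [ 0.647 -0.079] 0.097 315.8
bay3 top 0.77 [260. 202.] [0.516 0.054] 0.09 133.1
bay3 top 0.67 [258. 162.] [0.647 0.062] 0.102 46.7
bay3 scene 0.66 [289. 189.] [ 0.512 -0.09 ] 0.102 230.3
bay3 scene 0.64 [256. 178.] [ 0.648 -0.075] 0.094 318.0
bay3 scene 0.6 [234. 195.] [0.638 0.055] 0.09 47.4
bay3 scene 0.6 [263. 209.] [0.517 0.055] 0.09 132.5
([array([ 28.56, -36.88,  -0.68]), array([ 0.001, -0.006,  0.691])], np.float64(0.491)) ([array([ 24.4 , -24.76,  -0.67]), array([ 0.001, -0.006,  0.691])], np.float64(0.491))
```

View pics/m7.png

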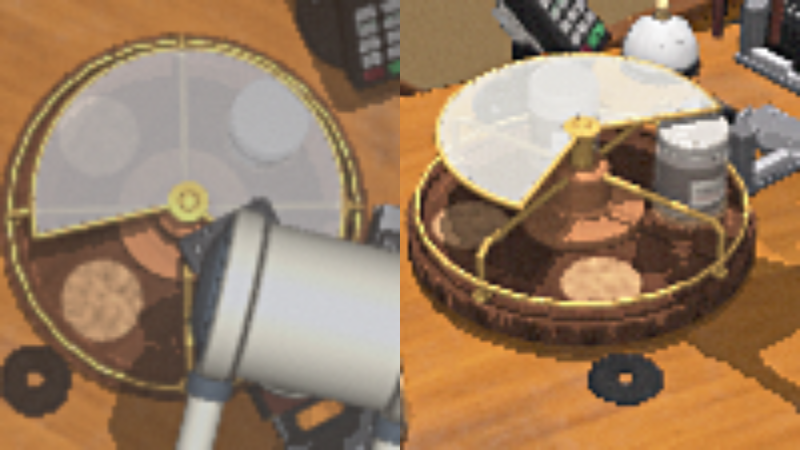

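Table turned only about 58° (cork of bay2 now at top px ≈(260.5,204.7)). The shut fingers passed over the divider bar, because the real tips are about 20 mm above the reported TCP, and then nudged the cocoa jar along. The jar is still upright in bay3. Bay2 is already inside the gap, so I fill it now.

Run:
```python
from h import *
c=capture("top"); s=capture("scene")
for n,p,z in [("cork2",(260.5,204.7),.032),("legLow",(281.3,225.8),.078),("legLeft",(238.8,183.0),.078),("legTop",(280,140),.078)]:
    X=ray(c,p,z)[:2]; q=X-A; print(n,X.round(4),np.hypot(*q).round(4),np.degrees(np.arctan2(q[1],q[0])).round(1)%360)
# jars still there?
for n in ("honey_tin","spice_jar"):
  for cam in ("top","scene"): print(n,cam,[(round(d["p"],2),np.round(d["pixel"])) for d in pinpoint(cam,n)])
yaw=np.radians(-44); print(rel((.561,.27,.19),yaw))
```

```text
cork2 [0.5078 0.0522] 0.0945 137.6
legLow [ 0.4392 -0.0141] 0.1383 181.0
legLeft [0.5713 0.1224] 0.1341 92.7
legTop [ 0.7123 -0.0054] 0.135 2.6
honey_tin top []
honey_tin scene [(0.68, array([181., 276.]))]
spice_jar top [(0.87, array([114., 188.])), (0.61, array([296., 258.])), (0.58, array([192., 188.])), (0.3, array([332., 196.]))]
spice_jar scene [(0.95, array([207., 250.])), (0.65, array([137., 304.])), (0.64, array([332., 218.])), (0.39, array([250., 165.]))]
([array([ 24.36, -24.79,   0.43]), array([-1.000e-03, -8.000e-03,  1.259e+00])], np.float64(0.491))
```

>>> jog_arm(deltas=[[[3,-3,0,0,0,0.12,8.6],[6,-6,0,0,0,0.24,8.6],[9,-9,0,0,0,0.36,8.6],[12,-12,0,0,0,0.48,8.6],[15,-15,0,0,0,0.6,8.6],[18,-18,0,0,0,0.72,8.6],[20,-20,0,0,0,0.84,8.6],[22,-22,0,0,0,0.96,8.6]]])

```text
t: 18.0
eef_pos: [0.5523, 0.2321, 0.1943]
tool_rot: [-0.001, 0.977, -0.215, 0.004]
force: [0.9, -0.6, -0.3]
grip_width: 0.086
```

Run:
```python
from h import *
print(get_obs()["eef_pos"],rel((.561,.271,.19),np.radians(-44)))
```

```text
[0.55232197 0.23207688 0.19432383] ([array([-0.85, -3.9 ,  0.44]), array([-0.004, -0.007,  0.335])], np.float64(-0.433))
```

>>> jog_arm(deltas=[[[-0.4,-2,0,0,-0.007,0.12,8.7],[-0.8,-3.9,0,0,-0.007,0.24,8.7],[-0.85,-3.9,0.4,0,-0.007,0.335,8.7],[-0.85,-3.9,4,0,-0.007,0.335,8.7],[-0.85,-3.9,7.5,0,-0.007,0.335,8.7],[-0.85,-3.9,11,0,-0.007,0.335,8.7],[-0.85,-3.9,14,0,-0.007,0.335,8.7],[-0.85,-3.9,16,0,-0.007,0.335,8.7]]])

```text
t: 18.67
eef_pos: [0.5605, 0.2703, 0.0301]
tool_rot: [-0.0, 0.927, -0.374, -0.001]
force: [0.4, 0.5, -0.8]
grip_width: 0.0871
```

Run:
```python
from h import *
o=get_obs();print(o["eef_pos"],o["force"],rel((.561,.2715,.024),np.radians(-44)))
s=capture("scene"); print([(round(d["p"],2),np.round(d["pixel"]),ray(s,d["pixel"],0)[:2]) for d in pinpoint("scene","spice_jar")])
```

```text
[0.5604804  0.27026386 0.03007065] [ 0.35120206  0.48042819 -0.81384336] ([array([-0.05, -0.13,  0.61]), array([0.001, 0.003, 0.   ])], np.float64(-0.768))
[(0.86, array([140., 305.]), array([0.54658402, 0.53680345])), (0.77, array([207., 250.]), array([0.55274972, 0.27986926])), (0.62, array([332., 221.]), array([ 0.32724792, -0.07032044])), (0.37, array([254., 179.]), array([ 0.67740143, -0.10307512])), (0.23, array([178., 273.]), array([0.5519426 , 0.39751726]))]
```

>>> jog_arm(deltas=[[[-0.4,-0.2,0.6,0,0,0,8.7],[-0.4,-0.2,0.6,0,0,0,7],[-0.4,-0.2,0.6,0,0,0,6],[-0.4,-0.2,0.6,0,0,0,5],[-0.4,-0.2,0.6,0,0,0,4],[-0.4,-0.2,0.6,0,0,0,4],[-0.4,-0.2,0.6,0,0,0,4],[-0.4,-0.2,0.6,0,0,0,4]]], newtons=40)

```text
t: 19.43
eef_pos: [0.5592, 0.2738, 0.0247]
tool_rot: [0.0, 0.927, -0.375, -0.001]
force: [2.9, -3.0, 5.9]
grip_width: 0.057
```

>>> jog_arm(deltas=[[[0,0,-1,0,0,0,4],[0,0,-3,0,0,0,4],[0,0,-6,0,0,0,4],[0,0,-9,0,0,0,4],[0,0,-12,0,0,0,4],[0,0,-15,0,0,0,4],[0,0,-15,0,0,0,4],[0,0,-15,0,0,0,4]]])

```text
t: 20.1
eef_pos: [0.56, 0.2744, 0.1766]
tool_rot: [-0.001, 0.927, -0.374, -0.001]
force: [-0.3, -0.3, -2.7]
grip_width: 0.0569
```

Run:
```python
from h import *
print(get_obs()["eef_pos"],rel((*at(137,.095,.175),)[:3],np.radians(-43)),at(137,.095,.1))
```

```text
[0.56003529 0.27435685 0.17664279] ([array([11.62, 19.53,  0.11]), array([-0.002,  0.002, -0.017])], np.float64(-0.768)) (np.float64(0.5080213983461788), np.float64(0.053189844205937364), 0.1)
```

>>> jog_arm(deltas=[[[1.2,2,0,0,0,0,4],[3,5,0,0,0,-0.01,4],[5,8.5,0,0,0,-0.017,4],[7,12,0,0,0,-0.017,4],[9,15.5,0,0,0,-0.017,4],[10.8,18.2,0,0,0,-0.017,4],[11.6,19.5,0,0,0,-0.017,4],[11.6,19.5,0,0,0,-0.017,4]]])

```text
t: 20.77
eef_pos: [0.5063, 0.0505, 0.1732]
tool_rot: [0.0, 0.93, -0.368, -0.003]
force: [0.3, 0.6, -1.2]
grip_width: 0.0572
```

Run:
```python
from h import *
o=get_obs();print(o["eef_pos"],o["grip_width"],o["force"],rel(at(137,.095,.0595),np.radians(-43)))
```

```text
[0.50630486 0.05047556 0.17318717] 0.057181008486544824 [ 0.3161732   0.55988746 -1.21619664] ([array([-1.000e-02, -3.400e-01,  1.137e+01]), array([ 0.003,  0.005, -0.004])], np.float64(-0.755))
```

>>> jog_arm(deltas=[[[0,-0.3,1,0.003,0.005,0,4],[0,-0.3,4,0.003,0.005,0,4],[0,-0.3,7,0.003,0.005,0,4],[0,-0.3,9.5,0.003,0.005,0,4],[0,-0.3,10.8,0.003,0.005,0,4],[0,-0.3,11.3,0.003,0.005,0,4],[0,-0.3,11.5,0.003,0.005,0,4],[0,-0.3,11.5,0.003,0.005,0,4]]])

```text
t: 21.43
eef_pos: [0.508, 0.0534, 0.0583]
tool_rot: [-0.0, 0.93, -0.368, 0.0]
force: [0.4, 0.5, -1.8]
grip_width: 0.0575
```

Run:
```python
from h import *
o=get_obs();print(o["eef_pos"],o["grip_width"],o["force"],rel(at(137,.095,.0565),np.radians(-43)))
```

```text
[0.50799889 0.05335387 0.05831593] 0.057537944884840715 [ 0.38126106  0.53868026 -1.77877625] ([array([0.01, 0.01, 0.18]), array([-0.001, -0.   , -0.004])], np.float64(-0.754))
```

>>> jog_arm(deltas=[[[0,0,0.2,0,0,0,4],[0,0,0.25,0,0,0,4],[0,0,0.25,0,0,0,6],[0,0,0.25,0,0,0,6.5],[0,0,0.2,0,0,0,7],[0,0,0.2,0,0,0,7.2],[0,0,0,0,0,0,7.2],[0,0,-0.5,0,0,0,7.2]]])

```text
t: 22.1
eef_pos: [0.5077, 0.0533, 0.063]
tool_rot: [-0.0, 0.93, -0.368, -0.0]
force: [-0.4, 0.1, 0.6]
grip_width: 0.0718
```

>>> jog_arm(deltas=[[[0,0,-1,0,0,0,7.2],[0,0,-3,0,0,0,7.2],[0,0,-6,0,0,0,7.2],[0,0,-10,0,0,0,7.2],[0,0,-13,0,0,0,5],[0,0,-13,0,0,0,3],[0,0,-13,0,0,0,0],[0,0,-13,0,0,0,0]]])

```text
t: 22.77
eef_pos: [0.5076, 0.0533, 0.193]
tool_rot: [-0.0, 0.93, -0.368, -0.0]
force: [0.7, 0.1, -0.8]
grip_width: 0.0487
```

Run:
```python
from h import *
o=get_obs();print(o["eef_pos"],o["grip_width"],rel(at(83.5,.137,.18),np.radians(-96.5)))
```

```text
[0.50760758 0.05326544 0.19303195] 0.048739486245775565 ([array([  1.35, -11.04,   1.3 ]), array([-0.  ,  0.  ,  0.93])], np.float64(-0.754))
```

Next I turn to the push start behind the 92° divider, outside the cover radius, then lower.

>>> jog_arm(deltas=[[[0.2,-1.5,0,0,0,0.12,0],[0.4,-3,0,0,0,0.24,0],[0.6,-5,0,0,0,0.36,0],[0.8,-7,0,0,0,0.48,0],[1,-9,0,0,0,0.6,0],[1.3,-10.5,0,0,0,0.72,0],[1.35,-11,0.5,0,0,0.84,0],[1.35,-11,1.3,0,0,0.93,0]]])

```text
t: 23.43
eef_pos: [0.5929, 0.1251, 0.1777]
tool_rot: [-0.001, -0.664, 0.748, 0.001]
force: [0.0, 0.8, 0.7]
grip_width: 0.0001
```

>>> jog_arm(deltas=[[[0,0,2,0,0,0,0],[0,0,4,0,0,0,0],[0,0,6,0,0,0,0],[0,0,8,0,0,0,0],[0,0,10,0,0,0,0],[0,0,12,0,0,0,0],[0,0,13.1,0,0,0,0],[0,0,13.1,0,0,0,0]]])

```text
t: 24.1
eef_pos: [0.5895, 0.1246, 0.0415]
tool_rot: [-0.005, -0.664, 0.748, 0.003]
force: [-0.9, -0.5, -1.1]
grip_width: 0.0006
```

Run:
```python
from h import *
o=get_obs(); print(o["eef_pos"],o["grip_width"],o["force"]); d=o["eef_pos"][:2]-A; a=np.degrees(np.arctan2(d[1],d[0]));print(a,np.hypot(*d))
s=capture("scene"); c=capture("top")
b=np.zeros((450,800,3),np.uint8)
b[:450,:400]=cv2.resize(np.array(c["frame"])[130:242,235:335],(400,450)); b[:450,400:]=cv2.resize(np.array(s["frame"])[140:252,205:305],(400,450))
cv2.imwrite("pics/m8.png",b[:,:,::-1])
for p,y in arc(a,a+46,.137,.047,8): print(rel(p,y)[0])
```

```text
[0.58952501 0.12462178 0.04151155] 0.0006498581626906642 [-0.90575446 -0.45252016 -1.05991926]
84.9552783077776 0.1367515081399753
[array([ 0.15,  1.61, -0.08]), array([ 0.005, -0.001, -0.131])]
[array([ 0.4 ,  2.96, -0.08]), array([ 0.005, -0.   , -0.231])]
[array([ 0.78,  4.28, -0.07]), array([ 0.005, -0.   , -0.331])]
[array([ 1.29,  5.56, -0.06]), array([ 0.005,  0.   , -0.432])]
[array([ 1.93,  6.77, -0.06]), array([ 0.005,  0.   , -0.532])]
[array([ 2.68,  7.92, -0.05]), array([ 0.005,  0.001, -0.632])]
[array([ 3.55,  8.99, -0.05]), array([ 0.005,  0.001, -0.733])]
[array([ 4.52,  9.96, -0.04]), array([ 0.005,  0.001, -0.833])]
```

View pics/m8.png

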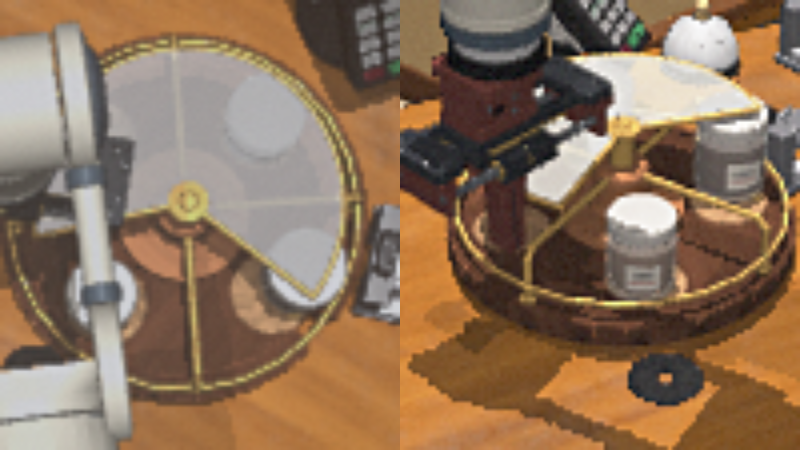

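Run:
```python
from h import *
c=capture("top"); s=capture("scene")
def pol(n,X): q=X[:2]-A; print(n,X[:2].round(4),np.hypot(*q).round(4),np.degrees(np.arctan2(q[1],q[0])).round(1)%360)
pol("cork3",ray(c,(301.3,203.4),.032)); pol("cocoa lid",ray(c,(311,197),.110)); pol("spice lid",ray(c,(260.7,204.2),.102)); pol("legLow",ray(c,(235+194/4,130+386/4.018),.078))
# scene crop: cocoa lid center (735,133)->, base center (738,195); cork
pol("cocoa lid s",ray(s,(205+335/4,140+130/4.018),.110))
pol("spice lid s",ray(s,(205+242/4,140+213/4.018),.102))
for n in ("cocoa_jar","spice_jar"):
  for d in pinpoint("scene",n): pol(n+str(round(d["p"],2)),ray(s,d["pixel"],.032))
```

```text
cork3 [ 0.5148 -0.08  ] 0.0928 227.5
cocoa lid [ 0.5287 -0.1028] 0.1034 241.8
spice lid [0.5037 0.052 ] 0.0974 139.3
legLow [ 0.4385 -0.021 ] 0.1393 183.9
cocoa lid s [ 0.5098 -0.0773] 0.0943 224.2
spice lid s [0.5063 0.056 ] 0.0981 136.5
cocoa_jar0.82 [ 0.5193 -0.0924] 0.0996 234.3
cocoa_jar0.28 [ 0.6517 -0.07  ] 0.0944 321.8
spice_jar0.97 [0.502 0.064] 0.1069 135.0
spice_jar0.71 [ 0.3143 -0.0291] 0.2638 183.8
spice_jar0.67 [0.5272 0.5457] 0.5596 95.2
```

Crop: spice jar well centred in bay2. The cocoa jar sits ahead of bay3's cork by about 12–24 mm (cork px (301,203), lid (311,197)). I will turn the table back about 60° so bay3 faces the gap, and re-seat it.

Run:
```python
from h import *
print(rel(at(150,.15,.19),np.radians(-45)),rel(at(193,.137,.19),np.radians(13)))
```

```text
([array([  7.85,  13.76, -14.15]), array([ 0.   ,  0.   , -0.904])], np.float64(-1.689)) ([array([ 18.4 ,  12.86, -14.15]), array([-0.000e+00,  1.000e-03, -1.916e+00])], np.float64(-1.689))
```

>>> jog_arm(deltas=[[[0,-0.5,-4,0,0,0,0],[0,-0.5,-8,0,0,-0.12,0],[0,-0.5,-12,0,0,-0.24,0],[1,2,-14,0,0,-0.36,0],[3,5,-14,0,0,-0.48,0],[5,8,-14,0,0,-0.6,0],[7,11,-14,0,0,-0.72,0],[10,13.5,-14,0,0,-0.84,0]]])

```text
t: 25.07
eef_pos: [0.4463, 0.0423, 0.1898]
tool_rot: [-0.001, 0.913, -0.408, 0.001]
force: [0.0, -1.0, 0.5]
grip_width: 0.0005
```

Run:
```python
from h import *
print(get_obs()["eef_pos"],rel(at(193,.137,.17),np.radians(13)))
```

```text
[0.44627145 0.04227453 0.18983256] ([array([6.16, 5.82, 1.97]), array([-0.002, -0.002, -1.068])], np.float64(-0.841))
```

>>> jog_arm(deltas=[[[1,1,0,0,0,-0.12,0],[2,2,0,0,0,-0.24,0],[3,3,0,0,0,-0.36,0],[4,4,0,0,0,-0.48,0],[5,5,0.5,0,0,-0.6,0],[6.1,5.8,1,0,0,-0.72,0],[6.1,5.8,2,0,0,-0.84,0],[6.1,5.8,2,0,0,-0.96,0]]])

```text
t: 25.73
eef_pos: [0.4434, -0.0425, 0.1692]
tool_rot: [-0.0, 0.998, 0.062, 0.001]
force: [-0.7, 0.2, -0.7]
grip_width: 0.0004
```

Run:
```python
from h import *
print(get_obs()["eef_pos"],rel(at(193,.137,.047),np.radians(13)))
c=capture("top")
```

```text
[ 0.44342261 -0.04253274  0.16915396] ([array([ 0.04,  0.  , 12.22]), array([-0.001, -0.002, -0.104])], np.float64(0.123))
```

>>> jog_arm(deltas=[[[0,0,2.5,0,0,-0.1,0],[0,0,5,0,0,-0.1,0],[0,0,7.5,0,0,-0.1,0],[0,0,10,0,0,-0.1,0],[0,0,12,0,0,-0.1,0],[0,0,12.4,0,0,-0.1,0],[0,0,12.4,0,0,-0.1,0]]])

```text
t: 26.37
eef_pos: [0.4433, -0.0419, 0.0454]
tool_rot: [-0.001, 0.993, 0.114, 0.001]
force: [-0.5, -0.2, 0.9]
grip_width: 0.0002
```

Run:
```python
from h import *
o=get_obs(); print(o["eef_pos"],o["force"]); d=o["eef_pos"][:2]-A; a=np.degrees(np.arctan2(d[1],d[0]))%360;print(a,np.hypot(*d))
for p,y in arc(a,a-48,.137,.045,8): print(rel(p,y)[0])
```

```text
[ 0.44327424 -0.0419453   0.04542477] [-0.49104509 -0.19968869  0.85134239]
192.73907975409432 0.137613191651108
[array([ 0.15, -1.43,  0.04]), array([-0.001, -0.001,  0.112])]
[array([ 0.38, -2.85,  0.05]), array([-0.001, -0.001,  0.217])]
[array([ 0.76, -4.23,  0.05]), array([-0.001, -0.001,  0.321])]
[array([ 1.29, -5.56,  0.05]), array([-0.001, -0.001,  0.426])]
[array([ 1.95, -6.84,  0.05]), array([-0.001, -0.001,  0.531])]
[array([ 2.73, -8.03,  0.05]), array([-0.001, -0.001,  0.635])]
[array([ 3.65, -9.14,  0.06]), array([-0.001, -0.001,  0.74 ])]
[array([  4.67, -10.15,   0.06]), array([-0.001, -0.001,  0.845])]
```

>>> jog_arm(deltas=[[[0.15,-1.43,0,0,0,0.112,0],[0.38,-2.85,0,0,0,0.217,0],[0.76,-4.23,0,0,0,0.321,0],[1.29,-5.56,0,0,0,0.426,0],[1.95,-6.84,0,0,0,0.531,0],[2.73,-8.03,0,0,0,0.635,0],[3.65,-9.14,0,0,0,0.74,0],[4.67,-10.15,0,0,0,0.845,0]]])

```text
t: 27.03
eef_pos: [0.4672, 0.0683, 0.0489]
tool_rot: [-0.001, 0.952, -0.306, 0.002]
force: [-0.3, -1.3, 1.4]
grip_width: 0.0005
```

Run:
```python
from h import *
o=get_obs(); print(o["eef_pos"],o["force"]); d=o["eef_pos"][:2]-A; a=np.degrees(np.arctan2(d[1],d[0]))%360;print(a,np.hypot(*d))
for p,y in arc(a,130,.137,.045,4): print(rel(p,y)[0])
s=capture("scene")
for n in ("cocoa_jar","spice_jar","notch"):
  for d in pinpoint("scene",n)[:3]: X=ray(s,d["pixel"],.032)[:2];q=X-A; print(n,round(d["p"],2),X.round(3),np.hypot(*q).round(3),np.degrees(np.arctan2(q[1],q[0])).round(1)%360)
```

```text
[0.46724271 0.06831842 0.04891217] [-0.3171525  -1.27472182  1.41299061]
144.06405620826663 0.1361749739011084
[array([-0.05, -0.84,  0.39]), array([-0.004, -0.003,  0.067])]
[array([ 0.03, -1.68,  0.4 ]), array([-0.004, -0.003,  0.128])]
[array([ 0.16, -2.51,  0.4 ]), array([-0.004, -0.003,  0.189])]
[array([ 0.34, -3.33,  0.41]), array([-0.004, -0.003,  0.251])]
cocoa_jar 0.74 [ 0.479 -0.048] 0.105 200.4
spice_jar 0.97 [ 0.313 -0.035] 0.266 185.1
spice_jar 0.82 [0.563 0.104] 0.117 97.2
spice_jar 0.69 [ 0.552 -0.328] 0.318 265.4
notch 0.88 [ 0.437 -0.031] 0.142 187.7
notch 0.36 [ 0.675 -0.006] 0.098 3.4
```

>>> jog_arm(deltas=[[[0,-0.84,0.3,0,0,0.067,0],[0,-1.68,0.3,0,0,0.128,0],[0.16,-2.51,0.3,0,0,0.189,0],[0.34,-3.33,0.3,0,0,0.251,0],[0.34,-3.33,0.3,0,0,0.251,0],[0.34,-2.7,0,0,0,0.251,0],[0.34,-2.7,-4,0,0,0.251,0],[0.34,-2.7,-8,0,0,0.251,0]]])

```text
t: 27.9
eef_pos: [0.4821, 0.0863, 0.127]
tool_rot: [0.0, 0.909, -0.417, -0.001]
force: [1.2, 0.1, 0.4]
grip_width: 0.0002
```

>>> jog_arm(deltas=[[[-2,0,-4,0,0,0,4],[-4,0,-6,0,0,0,8.6],[-7,-2,-7,0,0,0,8.6],[-10,-5,-7,0,0,0,8.6],[-12,-8,-7,0,0,0,8.6],[-12,-10,-7,0,0,0,8.6]]])

```text
t: 28.4
eef_pos: [0.479, 0.2452, 0.1985]
tool_rot: [-0.001, 0.91, -0.415, -0.001]
force: [1.1, -0.2, -0.7]
grip_width: 0.0371
```

Run:
```python
from h import *
o=get_obs(); print(o["eef_pos"])
s=capture("scene"); c=capture("top")
for n in ("cocoa_jar","notch","bay3"):
  for cam,cc in (("scene",s),("top",c)):
   for d in pinpoint(cam,n)[:4]: X=ray(cc,d["pixel"],.032)[:2];q=X-A; print(n,cam,round(d["p"],2),np.round(d["pixel"]),X.round(3),np.hypot(*q).round(3),np.degrees(np.arctan2(q[1],q[0])).round(1)%360)
b=np.zeros((450,800,3),np.uint8)
b[:450,:400]=cv2.resize(np.array(c["frame"])[140:240,235:335],(400,450)); b[:450,400:]=cv2.resize(np.array(s["frame"])[140:252,205:305],(400,450))
cv2.imwrite("pics/m9.png",b[:,:,::-1])
```

```text
[0.47900667 0.24522685 0.19852914]
cocoa_jar scene 0.75 [285. 204.] [ 0.477 -0.013] 0.101 181.0
cocoa_jar top 0.63 [285. 216.] [ 0.472 -0.028] 0.107 189.1
notch scene 0.73 [292. 211.] [0.438 0.004] 0.14 173.4
notch top 0.76 [274. 223.] [0.449 0.006] 0.13 172.1
notch top 0.44 [399. 161.] [ 0.662 -0.399] 0.396 282.3
bay3 scene 0.89 [237. 203.] [0.605 0.081] 0.097 73.5
bay3 scene 0.81 [280. 204.] [ 0.487 -0.002] 0.091 173.9
bay3 scene 0.58 [279. 183.] [ 0.562 -0.101] 0.091 260.0
bay3 top 0.94 [279. 211.] [ 0.487 -0.009] 0.09 178.2
bay3 top 0.79 [283. 154.] [ 0.677 -0.019] 0.1 355.6
bay3 top 0.76 [253. 179.] [0.592 0.078] 0.091 80.6
bay3 top 0.71 [364. 148.] [ 0.701 -0.284] 0.299 294.5
```

View pics/m9.png

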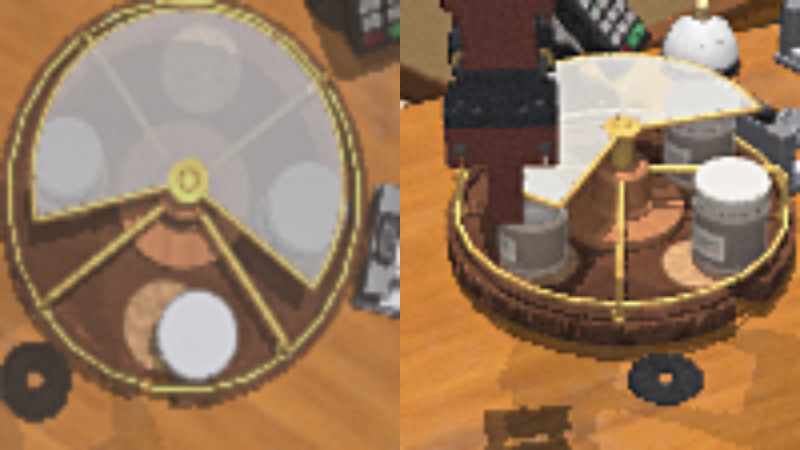

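Run:
```python
from h import *
c=capture("top")
def pol(n,X): q=X[:2]-A; print(n,X[:2].round(4),np.hypot(*q).round(4),np.degrees(np.arctan2(q[1],q[0])).round(1)%360)
L=ray(c,(284.5,214.4),.110); pol("cocoa",L); pol("l1",ray(c,(245.5,207.3),.078)); pol("l2",ray(c,(305.75,217.8),.078)); pol("cork",ray(c,(235+170/4,140+325/4.5),.032))
print(rel((L[0],L[1],.17),np.radians(4)),L)
```

```text
cocoa [ 0.4732 -0.0218] 0.1048 185.6
l1 [0.4949 0.0994] 0.1383 126.7
l2 [ 0.4659 -0.0904] 0.1366 215.2
cork [ 0.4846 -0.0033] 0.0933 174.9
([array([19.55, 17.64,  2.75]), array([ 0.   ,  0.002, -0.932])], np.float64(-0.862)) [ 0.47316992 -0.02179655  0.11      ]
```

>>> jog_arm(deltas=[[[2.5,2.2,0,0,0,-0.12,8.7],[5,4.5,0,0,0,-0.24,8.7],[8,7,0,0,0,-0.36,8.7],[11,9.5,0,0,0,-0.48,8.7],[14,12.5,0,0,0,-0.6,8.7],[16.5,15,0,0,0,-0.72,8.7],[18.5,17,0,0,0,-0.84,8.7],[19.5,17.6,1,0,0,-0.93,8.7]]])

```text
t: 29.52
eef_pos: [0.4729, -0.0252, 0.19]
tool_rot: [0.001, 1.0, 0.028, 0.001]
force: [0.2, -0.1, -0.3]
grip_width: 0.0872
```

Run:
```python
from h import *
o=get_obs();print(o["eef_pos"],o["grip_width"],rel((.473,-.020,.056),np.radians(4)))
```

```text
[ 0.47286048 -0.02516497  0.18997592] 0.08724431145736673 ([array([ 0.  , -0.54, 13.4 ]), array([ 0.002, -0.003, -0.014])], np.float64(0.056))
```

>>> jog_arm(deltas=[[[0,-0.5,2,0,0,0,8.7],[0,-0.5,4.5,0,0,0,8.7],[0,-0.5,7,0,0,0,8.7],[0,-0.5,9.5,0,0,0,8.7],[0,-0.5,12,0,0,0,8.7],[0,-0.5,13.3,0,0,0,8.7],[0,-0.5,13.3,0,0,0,8.7],[0,-0.5,13.3,0,0,0,8]]])

```text
t: 30.18
eef_pos: [0.4727, -0.0206, 0.0573]
tool_rot: [0.001, 1.0, 0.028, 0.001]
force: [-0.1, -0.7, -0.1]
grip_width: 0.0833
```

>>> jog_arm(deltas=[[[0,0,0,0,0,0,7],[0,0,0,0,0,0,6],[0,0,0,0,0,0,5],[0,0,0,0,0,0,5],[0,0,0,0,0,0,5],[0,0,0,0,0,0,5],[0,0,-0.5,0,0,0,5],[0,0,-1.2,0,0,0,5]]], newtons=40)

```text
t: 30.85
eef_pos: [0.4735, -0.0204, 0.0685]
tool_rot: [0.001, 1.0, 0.028, 0.002]
force: [6.9, 0.8, -6.7]
grip_width: 0.0633
```

Run:
```python
from h import *
o=get_obs();print(o["eef_pos"],o["grip_width"],o["force"],rel(at(171.5,.095,.0665),np.radians(-3)))
```

```text
[ 0.47353055 -0.02043276  0.06853793] 0.06325926390193307 [ 6.86276812  0.83260094 -6.71836276] ([array([ 1.13, -2.23,  0.21]), array([ 0.001, -0.004,  0.108])], np.float64(0.056))
```

>>> jog_arm(deltas=[[[0.3,0,-0.3,0,0,0,5],[0.6,-0.5,-0.8,0,0,0.03,5],[1.1,-1,-1,0,0,0.06,5],[1.1,-1.6,-1,0,0,0.1,5],[1.1,-2.2,-0.5,0,0,0.108,5],[1.1,-2.2,0.3,0,0,0.108,5],[1.1,-2.2,0.9,0,0,0.108,5],[1.1,-2.2,0.9,0,0,0.108,5]]])

```text
t: 31.52
eef_pos: [0.4828, 0.0022, 0.0588]
tool_rot: [0.001, 1.0, -0.026, 0.002]
force: [0.1, 1.5, 0.7]
grip_width: 0.0632
```

Run:
```python
from h import *
o=get_obs();print(o["eef_pos"],o["grip_width"],o["force"],rel(at(171.5,.095,.0565),np.radians(-3)))
```

```text
[0.48282899 0.00216846 0.05879843] 0.06323021558222576 [0.12975905 1.48228447 0.74568617] ([array([ 0.07, -0.03,  0.23]), array([ 0.001, -0.003,  0.001])], np.float64(-0.051))
```

>>> jog_arm(deltas=[[[0,0,0.1,0,0,0,5],[0,0,0.15,0,0,0,5],[0,0,0.15,0,0,0,6.8],[0,0,0.15,0,0,0,7.2],[0,0,0.1,0,0,0,7.6],[0,0,0,0,0,0,7.8],[0,0,-1,0,0,0,7.8],[0,0,-3,0,0,0,7.8]]])

```text
t: 32.18
eef_pos: [0.4811, 0.0022, 0.0868]
tool_rot: [0.0, 1.0, -0.026, -0.001]
force: [0.6, -0.3, -0.9]
grip_width: 0.0782
```

>>> jog_arm(deltas=[[[0,0,-3,0,0,0,7.8],[0,0,-6,0,0,0,7.8],[0,0,-9,0,0,0,7.8],[0,-2,-9,0,0,0.12,5],[0,-5,-9,0,0,0.24,2],[0,-8,-9,0,0,0.36,0],[0,-11,-9,0,0,0.48,0],[0,-12,-9,0,0,0.6,0]]])

```text
t: 32.85
eef_pos: [0.4872, 0.1253, 0.1773]
tool_rot: [-0.0, 0.947, -0.321, -0.001]
force: [0.4, -0.5, -0.2]
grip_width: 0.0476
```

Run:
```python
from h import *
o=get_obs();print(o["eef_pos"],rel(at(117,.137,.17),np.radians(-63)))
s=capture("scene");c=capture("top")
for cam,cc in (("scene",s),("top",c)):
 for n in ("cocoa_jar","notch"):
   for d in pinpoint(cam,n)[:2]: X=ray(cc,d["pixel"],.032)[:2];q=X-A; print(n,cam,round(d["p"],2),np.round(d["pixel"],1),X.round(3),np.hypot(*q).round(3),np.degrees(np.arctan2(q[1],q[0])).round(1)%360)
# lid blob in top
f=np.array(c["frame"])[200:226,262:298]; h=cv2.cvtColor(f,cv2.COLOR_RGB2HSV); m=((h[:,:,1]<50)&(h[:,:,2]>150)).astype(np.uint8)
n,l,st,ce=cv2.connectedComponentsWithStats(m); k=1+np.argmax(st[1:,4]); X=ray(c,ce[k]+[262,200],.110)[:2];q=X-A
print("lid",st[k],X.round(4),np.hypot(*q),np.degrees(np.arctan2(q[1],q[0]))%360)
```

```text
[0.48723011 0.12530717 0.177286  ] ([array([ 3.13, -0.53,  0.72]), array([0.001, 0.002, 0.445])], np.float64(-0.654))
cocoa_jar scene 0.57 [277.2 207.7] [0.484 0.019] 0.098 161.5
notch scene 0.78 [291.4 210.6] [0.44  0.003] 0.139 173.8
cocoa_jar top 0.81 [273.5 213.6] [0.48 0.01] 0.1 167.8
cocoa_jar top 0.54 [398.9 174.7] [ 0.616 -0.398] 0.388 275.7
notch top 0.93 [273.6 224.4] [0.445 0.009] 0.134 171.3
lid [  5   2  20  20 296] [0.4816 0.0032] 0.09700065894691988 171.21428970757358
```

>>> jog_arm(deltas=[[[1,-0.3,0,0,0,0.12,0],[2,-0.6,0,0,0,0.24,0],[3.2,-0.8,0,0,0,0.36,0],[3.2,-0.8,2,0,0,0.445,0],[3.2,-0.8,5,0,0,0.445,0],[3.2,-0.8,8,0,0,0.445,0],[3.2,-0.8,11,0,0,0.445,0],[3.2,-0.8,13.1,0,0,0.445,0]]])

```text
t: 33.82
eef_pos: [0.5165, 0.1065, 0.0429]
tool_rot: [0.002, 0.854, -0.52, -0.002]
force: [-0.4, -0.8, -0.6]
grip_width: 0.0002
```

```bash
cat > arcp.py <<'E'
import sys; from h import *
a1=float(sys.argv[1]); n=int(sys.argv[2]); r=float(sys.argv[3]); z=float(sys.argv[4])
o=get_obs(); d=o["eef_pos"][:2]-A; a=np.degrees(np.arctan2(d[1],d[0]))%360; print(o["eef_pos"],o["force"].round(1),a.round(1),np.hypot(*d).round(4))
if abs(a1)<0: pass
for p,y in arc(a,a1,r,z,n): q=rel(p,y)[0]; print(q[0],q[1])
E
python3 arcp.py 168 8 .137 .045
```

```text
[0.5164572  0.10647205 0.04292634] [-0.4 -0.8 -0.6] 117.3 0.1329
[-0.32  1.51 -0.2 ] [ 0.005  0.001 -0.111]
[-0.07  3.   -0.19] [ 0.005  0.001 -0.221]
[ 0.34  4.46 -0.19] [ 0.005  0.001 -0.332]
[ 0.91  5.86 -0.18] [ 0.005  0.002 -0.442]
[ 1.63  7.19 -0.17] [ 0.005  0.002 -0.553]
[ 2.5   8.43 -0.17] [ 0.005  0.002 -0.663]
[ 3.49  9.57 -0.16] [ 0.005  0.002 -0.774]
[ 4.61 10.6  -0.16] [ 0.004  0.003 -0.884]
```

>>> jog_arm(deltas=[[[-0.3,1.5,0,0,0,-0.11,0],[-0.07,3,0,0,0,-0.22,0],[0.34,4.46,0,0,0,-0.33,0],[0.91,5.86,0,0,0,-0.44,0],[1.63,7.19,0,0,0,-0.55,0],[2.5,8.43,0,0,0,-0.66,0],[3.49,9.57,0,0,0,-0.77,0],[4.61,10.6,0,0,0,-0.88,0]]])

```text
t: 34.48
eef_pos: [0.443, 0.0156, 0.0437]
tool_rot: [0.001, 0.995, -0.103, -0.002]
force: [-0.6, 0.8, -1.3]
grip_width: 0.0005
```

```bash
python3 arcp.py 218 8 .137 .045
```

```text
[0.44297239 0.01557802 0.04370385] [-0.6  0.8 -1.3] 168.6 0.1372
[ 0.12  1.47 -0.13] [ 0.002  0.004 -0.116]
[ 0.36  2.93 -0.12] [ 0.002  0.004 -0.224]
[ 0.77  4.35 -0.12] [ 0.002  0.004 -0.331]
[ 1.32  5.72 -0.12] [ 0.001  0.004 -0.439]
[ 2.02  7.02 -0.12] [ 0.001  0.004 -0.547]
[ 2.86  8.24 -0.12] [ 0.001  0.004 -0.655]
[ 3.82  9.36 -0.12] [ 0.001  0.004 -0.763]
[ 4.89 10.37 -0.12] [ 0.001  0.004 -0.871]
```

>>> jog_arm(deltas=[[[0.12,1.47,0,0,0,-0.116,0],[0.36,2.93,0,0,0,-0.224,0],[0.77,4.35,0,0,0,-0.331,0],[1.32,5.72,0,0,0,-0.439,0],[2.02,7.02,0,0,0,-0.547,0],[2.86,8.24,0,0,0,-0.655,0],[3.82,9.36,0,0,0,-0.763,0],[4.89,10.37,0,0,0,-0.871,0]]])

```text
t: 35.15
eef_pos: [0.469, -0.0978, 0.044]
tool_rot: [0.0, 0.945, 0.328, -0.002]
force: [-0.2, 0.4, 1.0]
grip_width: 0.0002
```

```bash
python3 arcp.py 269 8 .137 .047
python3 - <<'E'
from h import *
s=capture("scene")
for n in ("cocoa_jar","notch","spice_jar"):
   for d in pinpoint("scene",n)[:2]: X=ray(s,d["pixel"],.032)[:2];q=X-A; print(n,round(d["p"],2),np.round(d["pixel"],1),X.round(3),np.hypot(*q).round(3),np.degrees(np.arctan2(q[1],q[0])).round(1)%360)
E
```

```text
[ 0.46897604 -0.09784422  0.04400867] [-0.2  0.4  1. ] 218.5 0.1386
[ 0.25  1.51 -0.3 ] [-0.002  0.004 -0.113]
[ 0.5   2.99 -0.31] [-0.002  0.004 -0.223]
[ 0.91  4.45 -0.31] [-0.002  0.004 -0.333]
[ 1.48  5.84 -0.31] [-0.002  0.004 -0.443]
[ 2.21  7.17 -0.32] [-0.003  0.004 -0.554]
[ 3.07  8.41 -0.32] [-0.003  0.004 -0.664]
[ 4.06  9.54 -0.33] [-0.003  0.004 -0.774]
[ 5.18 10.56 -0.34] [-0.003  0.003 -0.884]
cocoa_jar 0.76 [275.8 182.5] [ 0.573 -0.096] 0.085 267.3
cocoa_jar 0.23 [276.1 155.7] [ 0.682 -0.249] 0.259 293.8
notch 0.64 [286.1 174.8] [ 0.573 -0.16 ] 0.148 268.3
notch 0.33 [256.8 201.8] [0.556 0.036] 0.052 114.1
spice_jar 0.85 [137.  303.7] [0.531 0.55 ] 0.564 94.7
spice_jar 0.77 [331.7 221.3] [ 0.311 -0.03 ] 0.268 184.0
```

>>> jog_arm(deltas=[[[0.35,1.51,-0.1,0,0,-0.113,0],[0.7,2.99,-0.1,0,0,-0.223,0],[1.1,4.45,-0.1,0,0,-0.333,0],[1.68,5.84,-0.1,0,0,-0.443,0],[2.41,7.17,-0.1,0,0,-0.554,0],[3.27,8.41,-0.1,0,0,-0.664,0],[4.26,9.54,-0.1,0,0,-0.774,0],[5.0,10.3,-0.1,0,0,-0.85,0]]])

```text
t: 36.02
eef_pos: [0.572, -0.147, 0.0444]
tool_rot: [-0.001, 0.727, 0.686, -0.002]
force: [0.2, 0.2, 0.2]
grip_width: 0.0005
```

>>> jog_arm(deltas=[[[0,-0.5,0,0,0,0,0],[0,-1,0,0,0,0,0],[0,-1,-4,0,0,0,0],[0,-1,-8,0,0,0,0],[0,-1,-12,0,0,0,0],[0,-1,-15,0,0,0.05,3],[-3,-4,-15,0,0,0.15,7],[-7,-7,-15,0,0,0.27,8.7]]])

```text
t: 36.68
eef_pos: [0.5044, -0.2045, 0.1981]
tool_rot: [0.001, 0.814, 0.581, -0.001]
force: [0.2, -0.4, -0.9]
grip_width: 0.017
```

Run:
```python
from h import *
o=get_obs();print(o["eef_pos"],o["joint_positions"].round(2))
s=capture("scene");c=capture("top")
for cam,cc in (("scene",s),("top",c)):
 for n in ("honey_tin","bay1","spice_jar"):
   for d in pinpoint(cam,n)[:4]: X=ray(cc,d["pixel"],0 if n[0]=="h" else .032)[:2];q=X-A; print(n,cam,round(d["p"],2),np.round(d["pixel"],1),X.round(3),np.hypot(*q).round(3),np.degrees(np.arctan2(q[1],q[0])).round(1)%360)
b=np.zeros((450,800,3),np.uint8)
b[:450,:400]=cv2.resize(np.array(c["frame"])[140:240,235:335],(400,450)); b[:450,400:]=cv2.resize(np.array(s["frame"])[140:252,205:305],(400,450))
cv2.imwrite("pics/m10.png",b[:,:,::-1])
```

```text
[ 0.5044213  -0.20454213  0.19810226] [-0.45 -0.06  1.37 -0.    1.83 -1.69]
honey_tin scene 0.64 [180.9 274.2] [0.542 0.397] 0.41 94.9
bay1 scene 0.95 [257.5 179.5] [ 0.636 -0.071] 0.083 314.8
bay1 scene 0.86 [282.7 188.3] [ 0.534 -0.082] 0.083 238.0
bay1 scene 0.65 [231.8 197.8] [0.636 0.07 ] 0.101 54.4
bay1 scene 0.61 [267.3 207.1] [0.512 0.037] 0.082 143.5
spice_jar scene 0.67 [331.7 218.6] [ 0.317 -0.042] 0.262 186.6
spice_jar scene 0.63 [137.  301.2] [0.537 0.546] 0.559 94.1
honey_tin top 0.6 [363.4 151.1] [ 0.698 -0.289] 0.302 293.5
bay1 top 0.85 [302.4 199.5] [ 0.528 -0.083] 0.087 235.2
bay1 top 0.71 [260.2 163.8] [0.642 0.056] 0.093 46.5
spice_jar top 0.74 [300.9 206.1] [ 0.506 -0.079] 0.098 223.2
spice_jar top 0.65 [298.2 258.3] [ 0.338 -0.072] 0.247 194.2
spice_jar top 0.63 [113. 190.] [0.545 0.531] 0.543 93.4
```

View pics/m10.png

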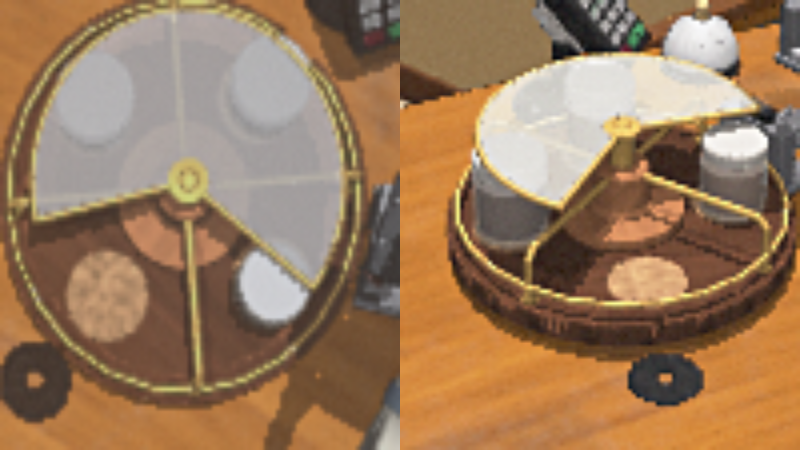

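Run:
```python
from h import *
c=capture("top")
def pol(n,X): q=X[:2]-A; print(n,X[:2].round(4),np.hypot(*q).round(4),np.degrees(np.arctan2(q[1],q[0])).round(1)%360)
pol("cork1",ray(c,(261.75,205.6),.032)); pol("legLow",ray(c,(284.25,226.2),.078)); pol("legLeft",ray(c,(240,185.6),.078))
print(rel((.47,.1,.2),np.radians(14)),rel((.539,.399,.19),np.radians(-42)))
```

```text
cork1 [0.5049 0.0481] 0.0939 140.6
legLow [ 0.4382 -0.0234] 0.1398 184.8
legLeft [0.5631 0.1184] 0.1308 96.3
([array([ 27.73, -13.09,  -0.56]), array([-0.003,  0.004,  1.   ])], np.float64(1.244)) ([array([ 58.27, -16.15,   0.39]), array([-1.000e-03,  6.000e-03,  1.977e+00])], np.float64(1.244))
```

>>> jog_arm(deltas=[[[3,-1.4,0,0,0,0.12,8.7],[6.5,-3,0,0,0,0.24,8.7],[10,-4.7,0,0,0,0.36,8.7],[14,-6.5,0,0,0,0.48,8.7],[18,-8.4,0,0,0,0.6,8.7],[22,-10.2,0,0,0,0.72,8.7],[26,-12,0,0,0,0.84,8.7],[29,-13,0,0,0,0.96,8.7]]])

```text
t: 37.8
eef_pos: [0.4758, 0.0879, 0.1944]
tool_rot: [-0.0, 0.986, 0.168, -0.003]
force: [0.4, -0.9, 0.1]
grip_width: 0.087
```

Run:
```python
from h import *
print(get_obs()["eef_pos"],rel((.539,.399,.19),np.radians(-40)))
```

```text
[0.47577647 0.08792647 0.19438483] ([array([ 16.26, -27.26,   0.39]), array([1.000e-03, 5.000e-03, 1.035e+00])], np.float64(0.337))
```

>>> jog_arm(deltas=[[[2,-3.4,0,0,0,0.12,8.7],[4,-6.8,0,0,0,0.24,8.7],[6,-10.2,0,0,0,0.36,8.7],[8,-13.6,0,0,0,0.48,8.7],[10,-17,0,0,0,0.6,8.7],[12,-20.4,0,0,0,0.72,8.7],[14,-23.8,0,0,0,0.84,8.7],[16.3,-27.3,0,0,0,0.96,8.7]]])

```text
t: 38.47
eef_pos: [0.5383, 0.4025, 0.1934]
tool_rot: [0.001, 0.952, -0.307, -0.003]
force: [0.8, 0.3, 0.5]
grip_width: 0.0867
```

Run:
```python
from h import *
print(get_obs()["eef_pos"],rel((.539,.399,.018),np.radians(-40)))
s=capture("scene"); print([(d["p"],d["pixel"]) for d in pinpoint("scene","honey_tin")])
```

```text
[0.53833448 0.40248173 0.19342402] ([array([ 0.33,  0.18, 17.54]), array([0.004, 0.004, 0.074])], np.float64(-0.625))
[(0.95, [180.1, 275.9])]
```

>>> jog_arm(deltas=[[[0.3,0.2,1,0,0,0.07,8.7],[0.3,0.2,4,0,0,0.07,8.7],[0.3,0.2,7.5,0,0,0.07,8.7],[0.3,0.2,11,0,0,0.07,8.7],[0.3,0.2,14,0,0,0.07,8.7],[0.3,0.2,16.5,0,0,0.07,8.7],[0.3,0.2,17.5,0,0,0.07,8.7],[0.3,0.2,17.5,0,0,0.07,8.7]]])

```text
t: 39.23
eef_pos: [0.5347, 0.4003, 0.0088]
tool_rot: [0.006, 0.941, -0.337, -0.007]
force: [-0.2, -0.6, -0.0]
grip_width: 0.0869
```

>>> jog_arm(deltas=[[[0,0,0,0,0,0,7],[0,0,0,0,0,0,6],[0,0,0,0,0,0,5],[0,0,0,0,0,0,4],[0,0,0,0,0,0,4],[0,0,0,0,0,0,4],[0,0,0,0,0,0,4],[0,0,0,0,0,0,4]]], newtons=40)

```text
t: 39.9
eef_pos: [0.5363, 0.4005, 0.0111]
tool_rot: [0.005, 0.941, -0.337, -0.006]
force: [2.0, -2.0, 6.2]
grip_width: 0.0575
```

>>> jog_arm(deltas=[[[0,0,-1,0,0,0,4],[0,0,-3,0,0,0,4],[0,0,-6,0,0,0,4],[0,0,-9,0,0,0,4],[0,0,-12,0,0,0,4],[0,0,-15,0,0,0,4],[0,0,-15,0,0,0,4],[0,0,-15,0,0,0,4]]])

```text
t: 40.57
eef_pos: [0.5389, 0.4021, 0.1634]
tool_rot: [0.003, 0.941, -0.337, -0.005]
force: [0.2, -0.1, -2.9]
grip_width: 0.0574
```

Run:
```python
from h import *
o=get_obs();print(o["eef_pos"],o["force"],rel(at(140.3,.095,.168),np.radians(-40)))
```

```text
[0.5388896  0.40210796 0.16344402] [ 0.21210558 -0.06694253 -2.8919131 ] ([array([19.74, 29.47, -0.32]), array([0.009, 0.006, 0.011])], np.float64(-0.688))
```

Gripped too low for cover clearance (TCP 11 mm above the tin's base). I set it down and re-grip 9 mm higher.

>>> jog_arm(deltas=[[[0,0,4,0.009,0.006,0,4],[0,0,8,0.009,0.006,0,4],[0,0,11.5,0.009,0.006,0,4],[0,0,14,0.009,0.006,0,4],[0,0,14.8,0.009,0.006,0,4],[0,0,15.1,0.009,0.006,0,4],[0,0,15.1,0.009,0.006,0,4],[0,0,15.1,0.009,0.006,0,4]]])

```text
t: 41.23
eef_pos: [0.5366, 0.4014, 0.0111]
tool_rot: [0.001, 0.941, -0.337, -0.001]
force: [0.3, 0.3, -2.0]
grip_width: 0.0567
```

Run:
```python
from h import *
o=get_obs();print(o["eef_pos"],o["force"],o["grip_width"],rel((.538,.401,.021),np.radians(-40)))
```

```text
[0.53657375 0.40139229 0.01114012] [ 0.34297653  0.2535656  -2.00531059] 0.05672531233850667 ([array([ 0.13, -0.06, -0.99]), array([0.002, 0.001, 0.011])], np.float64(-0.688))
```

>>> jog_arm(deltas=[[[0,0,0,0,0,0,6],[0,0,0,0,0,0,7],[0,0,0,0,0,0,7.5],[0,0,-0.5,0,0,0,7.5],[0,0,-0.9,0,0,0,7.5],[0,0,-0.9,0,0,0,6],[0,0,-0.9,0,0,0,5],[0,0,-0.9,0,0,0,4]]])

```text
t: 41.9
eef_pos: [0.5367, 0.4015, 0.0204]
tool_rot: [0.001, 0.941, -0.337, -0.001]
force: [0.5, 0.2, -0.2]
grip_width: 0.0586
```

>>> jog_arm(deltas=[[[0,0,0,0,0,0,4],[0,0,0,0,0,0,4],[0,0,0,0,0,0,4],[0,0,0,0,0,0,4],[0,0,-1,0,0,0,4],[0,0,-4,0,0,0,4],[0,0,-8,0,0,0,4],[0,0,-11,0,0,0,4]]])

```text
t: 42.57
eef_pos: [0.5365, 0.4013, 0.1326]
tool_rot: [0.001, 0.941, -0.337, -0.001]
force: [-0.4, 0.6, -0.0]
grip_width: 0.0564
```

>>> jog_arm(deltas=[[[0,0,-2,0,0,0,4],[0,0,-4,0,0,0,4],[0,0,-4,0,0,0,4]]])

```text
t: 42.82
eef_pos: [0.5379, 0.4023, 0.1789]
tool_rot: [-0.003, 0.942, -0.337, 0.001]
force: [0.7, 0.2, -1.3]
grip_width: 0.0567
```

Run:
```python
from h import *
o=get_obs();print(o["eef_pos"],o["force"],rel(at(140.3,.095,.17),np.radians(-40)))
```

```text
[0.53793102 0.4023178  0.17890943] [ 0.74496511  0.16635454 -1.31098141] ([array([19.82, 29.43,  0.73]), array([-0.006, -0.001,  0.011])], np.float64(-0.687))
```

Held. Carrying the tin to bay1.

>>> jog_arm(deltas=[[[1.5,2.2,0,0,0,0,4],[3.5,5.2,0,0,0,0,4],[5.7,8.5,0,0,0,0,4],[8,12,0,0,0,0,4],[10.3,15.4,0,0,0,0,4],[12.6,18.8,0,0,0,0,4],[14.9,22.1,0,0,0,0,4],[17,25.2,0,0,0,0,4]]])

```text
t: 43.48
eef_pos: [0.5082, 0.0976, 0.1758]
tool_rot: [-0.002, 0.941, -0.337, 0.001]
force: [0.9, 0.5, -1.8]
grip_width: 0.0569
```

>>> jog_arm(deltas=[[[1,1.5,0,0,0,0,4],[2,3,0,0,0,0,4],[2.8,4.2,0,0,0,0,4],[2.8,4.2,0,0,0,0,4]]])

```text
t: 43.82
eef_pos: [0.5024, 0.0448, 0.174]
tool_rot: [-0.001, 0.941, -0.339, -0.0]
force: [-0.3, 0.8, -2.4]
grip_width: 0.0569
```

Run:
```python
from h import *
o=get_obs();print(o["eef_pos"],o["force"],o["grip_width"],rel(at(140.3,.095,.0555),np.radians(-40)))
```

```text
[0.50235619 0.04483638 0.17401237] [-0.31377886  0.8358692  -2.37209129] 0.056917385049252145 ([array([-0.1 , -0.43, 11.85]), array([-0.002,  0.001,  0.007])], np.float64(-0.691))
```

>>> jog_arm(deltas=[[[-0.1,-0.4,1,0,0,0,4],[-0.1,-0.4,4,0,0,0,4],[-0.1,-0.4,7,0,0,0,4],[-0.1,-0.4,9.5,0,0,0,4],[-0.1,-0.4,11,0,0,0,4],[-0.1,-0.4,11.7,0,0,0,4],[-0.1,-0.4,11.8,0,0,0,4],[-0.1,-0.4,11.8,0,0,0,4]]])

```text
t: 44.48
eef_pos: [0.504, 0.0496, 0.0554]
tool_rot: [-0.001, 0.941, -0.338, -0.001]
force: [-0.4, -0.3, -2.6]
grip_width: 0.0567
```

Run:
```python
from h import *
o=get_obs();print(o["eef_pos"],o["force"],o["grip_width"],rel(at(140.3,.095,.0522),np.radians(-40)))
```

```text
[0.50395326 0.0496135  0.05540127] [-0.44738909 -0.30969101 -2.56512521] 0.056676983001106435 ([array([0.07, 0.01, 0.32]), array([-0.002,  0.002,  0.008])], np.float64(-0.69))
```

>>> jog_arm(deltas=[[[0,0,0.2,0,0,0,4],[0,0,0.35,0,0,0,4],[0,0,0.35,0,0,0,6],[0,0,0.35,0,0,0,6.5],[0,0,0.3,0,0,0,7],[0,0,0.2,0,0,0,7.2],[0,0,-0.5,0,0,0,7.2],[0,0,-2,0,0,0,7.2]]])

```text
t: 45.15
eef_pos: [0.5029, 0.0495, 0.0743]
tool_rot: [-0.001, 0.941, -0.338, -0.002]
force: [-0.5, 0.3, -0.1]
grip_width: 0.072
```

>>> jog_arm(deltas=[[[0,0,-2,0,0,0,7.2],[0,0,-5,0,0,0,7.2],[0,0,-9,0,0,0,6],[0,0,-11,0,0,-0.12,3],[2,1,-11,0,0,-0.24,0],[4,3,-11,0,0,-0.36,0],[6,5,-11,0,0,-0.48,0],[8,6,-11,0,0,-0.6,0]]])

```text
t: 45.82
eef_pos: [0.5267, -0.0498, 0.1854]
tool_rot: [-0.001, 0.999, -0.042, -0.001]
force: [0.2, 0.9, -0.1]
grip_width: 0.0356
```

Run:
```python
from h import *
print(get_obs()["eef_pos"],rel(at(195,.137,.17),np.radians(13)))
c=capture("top");s=capture("scene")
for n in ("honey_tin",):
 for cam,cc in (("scene",s),("top",c)):
   for d in pinpoint(cam,n)[:2]: X=ray(cc,d["pixel"],.032)[:2];q=X-A; print(n,cam,round(d["p"],2),X.round(3),np.hypot(*q).round(3),np.degrees(np.arctan2(q[1],q[0])).round(1)%360)
```

```text
[ 0.52666049 -0.04980932  0.18539425] ([array([-8.14,  0.42,  1.56]), array([-0.002,  0.002, -0.311])], np.float64(-0.084))
honey_tin scene 0.73 [0.51  0.053] 0.094 136.1
honey_tin scene 0.46 [ 0.596 -0.35 ] 0.339 273.1
honey_tin top 0.5 [0.509 0.044] 0.088 140.9
```

>>> jog_arm(deltas=[[[-3,0.2,0,0,0,-0.12,0],[-6,0.4,0,0,0,-0.24,0],[-8,0.4,0.5,0,0,-0.31,0],[-8.1,0.4,3,0,0,-0.31,0],[-8.1,0.4,6.5,0,0,-0.31,0],[-8.1,0.4,10,0,0,-0.31,0],[-8.1,0.4,13,0,0,-0.31,0],[-8.1,0.4,13.8,0,0,-0.31,0]]])

```text
t: 46.68
eef_pos: [0.4422, -0.0425, 0.0418]
tool_rot: [-0.003, 0.994, 0.108, -0.005]
force: [-0.1, 0.0, -0.2]
grip_width: 0.0006
```

```bash
python3 arcp.py 146 8 .137 .045
```

```text
[ 0.44223506 -0.0425009   0.04175043] [-0.1  0.  -0.2] 192.9 0.1387
[ 0.23 -1.4  -0.32] [-0.006  0.01   0.094]
[ 0.43 -2.79 -0.31] [-0.006  0.01   0.196]
[ 0.78 -4.15 -0.3 ] [-0.005  0.01   0.298]
[ 1.25 -5.46 -0.3 ] [-0.005  0.011  0.4  ]
[ 1.87 -6.72 -0.3 ] [-0.004  0.011  0.503]
[ 2.6  -7.91 -0.3 ] [-0.004  0.011  0.605]
[ 3.46 -9.02 -0.3 ] [-0.003  0.011  0.707]
[  4.42 -10.04  -0.3 ] [-0.002  0.012  0.809]
```

>>> jog_arm(deltas=[[[0.23,-1.4,0,-0.005,0.01,0.094,0],[0.43,-2.79,0,-0.005,0.01,0.196,0],[0.78,-4.15,0,-0.005,0.01,0.298,0],[1.25,-5.46,0,-0.005,0.01,0.4,0],[1.87,-6.72,0,-0.005,0.01,0.503,0],[2.6,-7.91,0,-0.005,0.01,0.605,0],[3.46,-9.02,0,-0.005,0.01,0.707,0],[4.42,-10.04,0,-0.005,0.01,0.809,0]]])

```text
t: 47.35
eef_pos: [0.4641, 0.0666, 0.0438]
tool_rot: [0.001, 0.956, -0.295, -0.0]
force: [-1.3, -0.7, -0.5]
grip_width: 0.0005
```

```bash
python3 arcp.py 128.5 5 .137 .045
```

```text
[0.4641262  0.06655813 0.04377067] [-1.3 -0.7 -0.5] 145.4 0.1377
[ 0.1  -0.81 -0.12] [ 0.002 -0.     0.064]
[ 0.17 -1.61 -0.13] [ 0.002 -0.     0.123]
[ 0.3  -2.41 -0.13] [ 0.002 -0.     0.182]
[ 0.47 -3.2  -0.13] [ 0.002 -0.     0.241]
[ 0.68 -3.98 -0.13] [ 0.002 -0.001  0.3  ]
```

>>> jog_arm(deltas=[[[0.1,-0.81,0,0,0,0.064,0],[0.17,-1.61,0,0,0,0.123,0],[0.3,-2.41,0,0,0,0.182,0],[0.47,-3.2,0,0,0,0.241,0],[0.68,-3.98,0,0,0,0.3,0],[0.68,-3.98,0,0,0,0.3,0],[0.68,-3.98,0,0,0,0.3,0]]])

```text
t: 47.93
eef_pos: [0.4926, 0.0964, 0.045]
tool_rot: [0.001, 0.901, -0.433, 0.001]
force: [-0.2, 0.1, 0.1]
grip_width: 0.0001
```

```bash
python3 arcp.py 128.5 1 .137 .045
```

```text
[0.49256662 0.09635856 0.04499192] [-0.2  0.1  0.1] 128.2 0.1374
[ 0.04  0.07 -0.  ] [ 0.001 -0.002  0.002]
```

>>> jog_arm(deltas=[[[0,0.5,0,0,0,0,0],[0,0.8,0,0,0,0,0],[0,0.8,-4,0,0,0,0],[0,0.8,-8,0,0,0,0],[-1,0.8,-12,0,0,0,0],[-4,0.8,-14,0,0,0,0],[-8,0.8,-14,0,0,0,0],[-12,0.8,-14,0,0,0,0]]])

```text
t: 48.6
eef_pos: [0.4112, 0.1855, 0.1874]
tool_rot: [-0.001, 0.901, -0.434, 0.002]
force: [0.2, 1.0, -0.4]
grip_width: 0.0001
```

Run:
```python
from h import *
print(get_obs()["eef_pos"])
c=capture("top");s=capture("scene")
for n in ("notch","index","honey_tin","spice_jar","cocoa_jar","bay3","display_dock","display_dock_button","charger","charger_button","drive_unit","tongue_tip"):
 z={"display_dock":0,"charger":0,"drive_unit":.008,"tongue_tip":.022,"display_dock_button":.076,"charger_button":.076}.get(n,.032)
 for cam,cc in (("scene",s),("top",c)):
   for d in pinpoint(cam,n)[:4]:
     if d["p"]<.3: continue
     X=ray(cc,d["pixel"],z)[:2];q=X-A; print(n,cam,round(d["p"],2),np.round(d["pixel"],1),X.round(4),np.hypot(*q).round(3),np.degrees(np.arctan2(q[1],q[0])).round(1)%360)
b=np.zeros((480,800,3),np.uint8)
b[:480,:480]=cv2.resize(np.array(c["frame"])[125:235,235:345],(480,480)); b[:480,480:]=cv2.resize(np.array(c["frame"])[145:225,365:418],(320,480))
cv2.imwrite("pics/m11.png",b[:,:,::-1])
```

```text
[0.4111525  0.18549659 0.18736593]
notch scene 0.82 [292.9 177.6] [ 0.5433 -0.1601] 0.152 257.0
notch top 0.95 [323.  194.4] [ 0.5457 -0.1502] 0.142 257.1
notch top 0.59 [401.1 167.4] [ 0.6401 -0.4056] 0.399 279.0
index scene 0.97 [289.5 185. ] [ 0.5264 -0.1134] 0.114 243.3
index scene 0.51 [251.4 165.1] [ 0.7146 -0.1335] 0.183 318.3
index top 0.56 [321. 193.] [ 0.5501 -0.1437] 0.135 258.3
honey_tin scene 0.59 [233. 201.] [0.6213 0.0815] 0.103 64.8
spice_jar scene 0.86 [276.8 209.4] [0.4803 0.0276] 0.105 158.1
spice_jar scene 0.84 [331.  218.9] [ 0.3182 -0.0391] 0.261 186.1
spice_jar scene 0.59 [138.8 302.4] [0.5309 0.5452] 0.559 94.8
spice_jar top 0.84 [115.2 188.9] [0.5489 0.5237] 0.536 93.1
spice_jar top 0.66 [297.6 258.3] [ 0.3381 -0.0703] 0.246 193.8
spice_jar top 0.61 [270.8 210.5] [0.4897 0.0185] 0.093 161.1
cocoa_jar scene 0.72 [233.1 201. ] [0.6211 0.0813] 0.103 64.9
cocoa_jar scene 0.67 [281.1 185.1] [ 0.5493 -0.0945] 0.088 251.2
cocoa_jar top 0.51 [307.4 192.2] [ 0.5518 -0.0994] 0.091 253.7
cocoa_jar top 0.39 [321.2 193.1] [ 0.5498 -0.1443] 0.136 258.2
cocoa_jar top 0.39 [
[... 799 characters left out ...]
arger scene 0.85 [307.8 153.5] [ 0.6208 -0.3891] 0.38 276.5
charger top 0.63 [325.8 137. ] [ 0.743  -0.1624] 0.224 317.7
charger top 0.62 [400.  176.1] [ 0.616  -0.4111] 0.401 275.5
charger_button scene 0.49 [313.2 132.9] [ 0.6276 -0.4299] 0.421 276.8
charger_button top 0.44 [404.3 168.9] [ 0.6283 -0.4028] 0.394 277.4
drive_unit scene 0.8 [315.  157.3] [ 0.575  -0.3693] 0.358 269.6
drive_unit scene 0.39 [237.7 203.6] [0.6205 0.059 ] 0.083 58.6
drive_unit top 0.83 [394.2 188.7] [ 0.5723 -0.3891] 0.378 269.2
drive_unit top 0.4 [289.4 156.3] [ 0.6731 -0.0406] 0.1 343.1
tongue_tip top 0.96 [401.6 160.1] [ 0.6662 -0.4104] 0.409 282.5
tongue_tip top 0.55 [328.5 135.5] [ 0.7433 -0.1683] 0.228 316.6
```

View pics/m11.png

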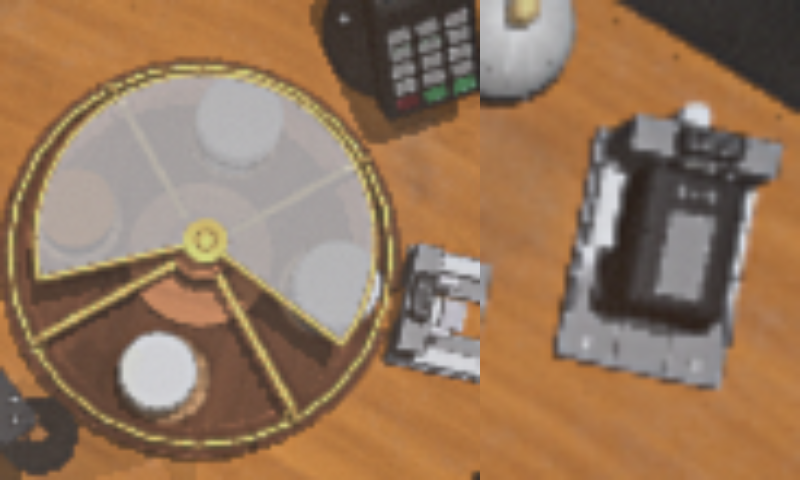

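The crop shows honey in bay1 (left, under the cover), spice in bay2 facing the gap, cocoa in bay3 by the dock, and the unit in the charger. I compute the final table angle, the spice offset and the dock axes.

Run:
```python
from h import *
c=capture("top")
def pol(n,X): q=X[:2]-A; print(n,X[:2].round(4),np.hypot(*q).round(4),np.degrees(np.arctan2(q[1],q[0])).round(1)%360)
k=480/110
P=lambda x,y:(235+x/k,125+y/k)
Q=lambda x,y:(365+(x-480)/320*53,145+y/6)
pol("l1",ray(c,P(38,341),.078)); pol("l2",ray(c,P(291,416),.078)); pol("l3",ray(c,P(112,90),.078)); pol("l4",ray(c,P(365,168),.078))
pol("spice",ray(c,P(158,373),.102)); pol("cork2",ray(c,P(163,378),.032)); pol("honey",ray(c,P(82,206),.092)); pol("cocoa",ray(c,P(333,283),.110)); pol("nut",ray(c,P(205,240),.126))
# charger: tower top ends (z .064), floor plate front corners (z .008), unit top front corners (.060)
for n,p,z in [("towerL",Q(612,125),.064),("towerR",Q(780,160),.064),("plateL",Q(558,352),.008),("plateR",Q(718,382),.008),("unit top fl",Q(638,175),.060),("unit fr",Q(738,195),.060),("unit bl",Q(615,300),.060),("unit br",Q(718,325),.060),("tip",Q(697,112),.022),("btn",Q(713,143),.076)]:
    print(n,np.round(p,1),ray(c,p,z)[:2].round(4))
# expected dock position from carousel frame
a=np.radians(258.85); d=A+.174*np.array([np.cos(a),np.sin(a)]); print("dock origin exp",d, "index", A+.142*np.array([np.cos(a),np.sin(a)]))
```

```text
l1 [0.5078 0.1053] 0.1361 120.8
l2 [ 0.4577 -0.0778] 0.1369 208.9
l3 [0.6927 0.0559] 0.1335 30.4
l4 [ 0.6392 -0.1295] 0.1331 297.6
spice [0.4849 0.0191] 0.0975 161.7
cork2 [0.4861 0.0134] 0.0947 164.7
honey [0.6047 0.0757] 0.0914 72.7
cocoa [ 0.5509 -0.1035] 0.0957 253.9
nut [ 0.5775 -0.0115] 0.0001 104.5
towerL [386.9 165.8] [ 0.639  -0.3504]
towerR [414.7 171.7] [ 0.622  -0.4397]
plateL [377.9 203.7] [ 0.5214 -0.3349]
plateR [404.4 208.7] [ 0.5068 -0.4224]
unit top fl [391.2 174.2] [ 0.6129 -0.3652]
unit fr [407.7 177.5] [ 0.6032 -0.4184]
unit bl [387.4 195. ] [ 0.5453 -0.3525]
unit br [404.4 199.2] [ 0.5331 -0.407 ]
tip [400.9 163.7] [ 0.6542 -0.4081]
btn [403.6 168.8] [ 0.6285 -0.4005]
dock origin exp [ 0.54385219 -0.18231563] index [ 0.55004029 -0.15091965]
```

Run:
```python
from h import *
c=capture("top")
def pol(n,X): q=X[:2]-A; print(n,X[:2].round(4),np.hypot(*q).round(4),np.degrees(np.arctan2(q[1],q[0])).round(2)%360); return X[:2]
k=480/110
P=lambda x,y:(235+x/k,125+y/k); C=lambda x,y:(225+x/5,130+y/5)
pol("covL",ray(c,P(38,279),.118)); pol("covR",ray(c,P(340,344),.118))
a=pol("plate1",ray(c,C(708,295),.008)); b=pol("plate2",ray(c,C(685,430),.008)); pol("platemid",np.r_[(a+b)/2,0])
t1=pol("tower1",ray(c,C(527,258),.064)); t2=pol("tower2",ray(c,C(496,388),.064)); pol("tmid",np.r_[(t1+t2)/2,0])
d=a-b; print("yaw from plate edge",np.degrees(np.arctan2(d[1],d[0])),np.hypot(*d)); d=t1-t2; print(np.degrees(np.arctan2(d[1],d[0])),np.hypot(*d))
f=np.array(c["frame"]); g=cv2.resize(f[170:230,300:375],None,fx=10,fy=10,interpolation=cv2.INTER_CUBIC)
cv2.imwrite("pics/m12.png",g[:,:,::-1])
```

```text
covL [0.5483 0.1052] 0.1204 104.05
covR [ 0.507 -0.108] 0.1195 233.81
plate1 [ 0.5693 -0.2976] 0.2861 268.36
plate2 [ 0.4796 -0.2823] 0.2878 250.12
platemid [ 0.5245 -0.2899] 0.2833 259.21
tower1 [ 0.584  -0.1693] 0.1578 272.34000000000003
tower2 [ 0.5003 -0.1501] 0.1585 240.86
tmid [ 0.5421 -0.1597] 0.1522 256.57
yaw from plate edge -9.688359903016353 0.09095851901424828
-12.932958089501557 0.08583161349081835
```

View pics/m12.png

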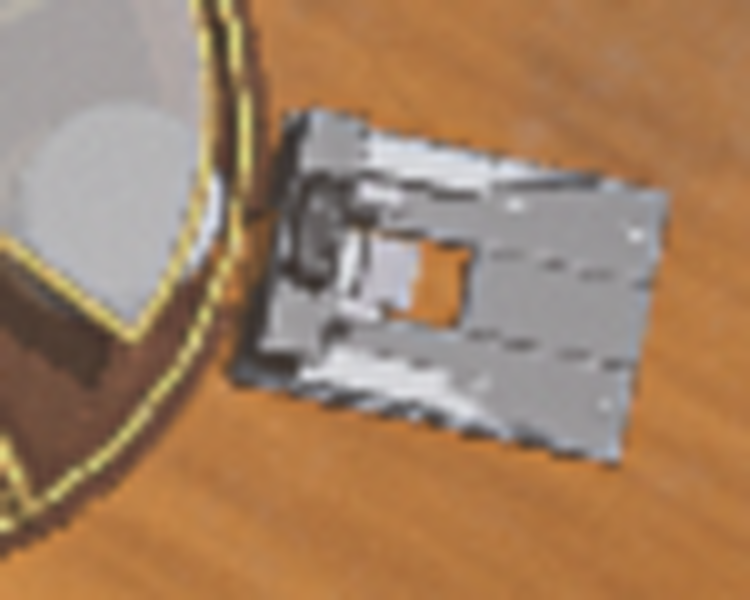

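Picture count is used up (16), so I continue by numbers. The index lies at about 259°, and the notch reads about 254.5–257°. I give a slow small ccw push on the divider at about 121°, ending with the finger at 118.5°.

Run:
```python
from h import *
print(rel(at(109,.137,.16),np.radians(-71)))
```

```text
([array([12.86, -5.29,  2.49]), array([ 0.001, -0.002,  0.343])], np.float64(-0.896))
```

>>> jog_arm(deltas=[[[4,-5.3,0,0,0,0.12,0],[8,-5.3,0,0,0,0.24,0],[12,-5.3,0,0,0,0.34,0],[12.9,-5.3,2,0,0,0.343,0],[12.9,-5.3,5,0,0,0.343,0],[12.9,-5.3,9,0,0,0.343,0],[12.9,-5.3,12,0,0,0.343,0],[12.9,-5.3,13.8,0,0,0.343,0]]])

```text
t: 50.67
eef_pos: [0.5313, 0.1168, 0.0422]
tool_rot: [0.003, 0.814, -0.581, -0.001]
force: [0.2, -0.7, -0.0]
grip_width: 0.0006
```

```bash
python3 arcp.py 118.3 7 .137 .046
```

```text
[0.53131295 0.11681997 0.04224121] [ 0.2 -0.7 -0. ] 109.8 0.1365
[-0.05  0.29 -0.37] [ 0.006 -0.001 -0.036]
[-0.03  0.58 -0.37] [ 0.006 -0.    -0.057]
[-0.01  0.87 -0.37] [ 0.006 -0.    -0.078]
[ 0.01  1.16 -0.37] [ 0.006 -0.    -0.099]
[ 0.05  1.45 -0.37] [ 0.006 -0.    -0.121]
[ 0.08  1.74 -0.37] [ 0.006 -0.    -0.142]
[ 0.13  2.03 -0.36] [ 0.006 -0.    -0.163]
```

>>> jog_arm(deltas=[[[-0.05,0.35,-0.1,0.006,0,-0.036,0],[-0.03,0.7,-0.1,0.006,0,-0.057,0],[-0.01,1.05,-0.1,0.006,0,-0.078,0],[0.01,1.35,-0.1,0.006,0,-0.099,0],[0.05,1.6,-0.1,0.006,0,-0.121,0],[0.08,1.8,-0.1,0.006,0,-0.142,0],[0.13,1.95,-0.1,0.006,0,-0.163,0],[0.13,2.03,-0.1,0.006,0,-0.163,0]]])

```text
t: 51.33
eef_pos: [0.5128, 0.1089, 0.0441]
tool_rot: [-0.0, 0.859, -0.512, 0.001]
force: [1.3, 0.4, -0.4]
grip_width: 0.0005
```

```bash
python3 arcp.py 118.3 1 .137 .046
python3 - <<'E'
from h import *
c=capture("top");s=capture("scene")
for cam,cc in (("scene",s),("top",c)):
 for n in ("notch",):
   for d in pinpoint(cam,n)[:2]: X=ray(cc,d["pixel"],.032)[:2];q=X-A; print(n,cam,round(d["p"],2),np.round(d["pixel"],1),X.round(4),np.hypot(*q).round(3),np.degrees(np.arctan2(q[1],q[0])).round(1)%360)
# brass bar R divider detection: sample yellow pixels between r 60-110 in gap
hsv=cv2.cvtColor(np.array(c["frame"]),cv2.COLOR_RGB2HSV).astype(int); rgb=np.array(c["frame"]).astype(int)
best=[]
for a in np.arange(195,232,.5):
    v=[]
    for r in np.arange(.06,.132,.004):
        p=proj(c,at(a,r,.081)); u,w=p; im=cv2.getRectSubPix(np.array(c["frame"]),(1,1),(float(u),float(w)))[0,0].astype(int); v.append(im[1]-im[2]+im[0]-80)
    best.append((np.mean(v),a))
print(sorted(best)[-6:])
E
```

```text
[0.51281053 0.10887343 0.04408895] [ 1.3  0.4 -0.4] 118.2 0.1367
[-0.03  0.02 -0.19] [-0.001 -0.001  0.001]
notch scene 0.83 [286.3 179. ] [ 0.5569 -0.1377] 0.128 260.7
notch scene 0.58 [237.  202.2] [0.6066 0.0783] 0.094 72.1
notch top 0.9 [323.1 189.2] [ 0.5627 -0.1504] 0.14 263.9
[(np.float64(134.27777777777777), np.float64(214.5)), (np.float64(144.77777777777777), np.float64(217.0)), (np.float64(160.88888888888889), np.float64(215.0)), (np.float64(168.77777777777777), np.float64(216.5)), (np.float64(177.94444444444446), np.float64(215.5)), (np.float64(181.16666666666666), np.float64(216.0))]
```

>>> jog_arm(deltas=[[[0,-0.5,0,0,0,0,0],[0,-0.5,-4,0,0,0,0],[0,-0.5,-7,0,0,-0.06,0],[0.3,2,-7,0,0,-0.18,0],[0.9,4.9,-7,0,0,-0.3,0],[0.9,4.9,-7,0,0,-0.36,0],[0.9,4.9,-4,0,0,-0.36,0],[0.9,4.9,-1,0,0,-0.36,0]]])

```text
t: 52.2
eef_pos: [0.4755, 0.0778, 0.0552]
tool_rot: [-0.001, 0.936, -0.351, 0.003]
force: [0.3, 0.6, -0.6]
grip_width: 0.0007
```

>>> jog_arm(deltas=[[[0,0,0.6,0,0,0,0],[0,0,0.9,0,0,0,0],[0,0,0.9,0,0,0,0]]])

```text
t: 52.45
eef_pos: [0.4757, 0.0779, 0.0465]
tool_rot: [-0.001, 0.936, -0.351, 0.003]
force: [-0.3, -0.1, 0.7]
grip_width: 0.0005
```

```bash
python3 arcp.py 130.8 6 .137 .046
cat > bar.py <<'E'
from h import *
c=capture("top"); best=[]
for a in np.arange(195,232,.25):
    v=[]
    for r in np.arange(.06,.132,.004):
        u,w=proj(c,at(a,r,.081)); im=cv2.getRectSubPix(np.array(c["frame"]),(1,1),(float(u),float(w)))[0,0].astype(int); v.append(im[1]-im[2]+im[0]-80)
    best.append((np.mean(v).round(),a))
print("bay3",[(b[0],b[1]+45) for b in sorted(best)[-4:]])
for d in pinpoint("top","notch")[:2]: X=ray(c,d["pixel"],.032)[:2];q=X-A; print("notch",round(d["p"],2),X.round(4),np.degrees(np.arctan2(q[1],q[0])).round(1)%360)
E
python3 bar.py
```

```text
[0.47570404 0.07790158 0.0464507 ] [-0.3 -0.1  0.7] 138.7 0.1355
[-0.14 -0.31  0.05] [-0.004 -0.004  0.026]
[-0.13 -0.63  0.05] [-0.004 -0.004  0.049]
[-0.11 -0.94  0.05] [-0.004 -0.004  0.072]
[-0.08 -1.25  0.05] [-0.004 -0.004  0.095]
[-0.05 -1.57  0.05] [-0.004 -0.004  0.118]
[-0.01 -1.88  0.05] [-0.004 -0.004  0.141]
bay3 [(np.float64(164.0), np.float64(260.5)), (np.float64(169.0), np.float64(260.75)), (np.float64(169.0), np.float64(261.25)), (np.float64(172.0), np.float64(261.0))]
notch 0.65 [ 0.5607 -0.1475] 262.9
```

>>> jog_arm(deltas=[[[-0.14,-0.4,0,0,0,0.026,0],[-0.13,-0.8,0,0,0,0.049,0],[-0.11,-1.15,0,0,0,0.072,0],[-0.08,-1.4,0,0,0,0.095,0],[-0.05,-1.6,0,0,0,0.118,0],[-0.01,-1.75,0,0,0,0.141,0],[-0.01,-1.83,0,0,0,0.141,0],[-0.01,-1.83,0,0,0,0.141,0]]])

```text
t: 53.22
eef_pos: [0.4892, 0.092, 0.0491]
tool_rot: [-0.002, 0.909, -0.416, 0.004]
force: [1.1, -0.9, 0.1]
grip_width: 0.0007
```

>>> jog_arm(deltas=[[[0,0.4,0,0,0,0,0],[0,0.6,-2,0,0,0,0],[0,0.6,-6,0,0,0,0],[0,0.6,-10,0,0,0,0],[-2,0.6,-14,0,0,-0.1,0],[-5,2,-16,0,0,-0.2,0],[-7,5,-16,0,0,-0.32,0],[-7,9,-16,0,0,-0.44,0]]])

```text
t: 53.88
eef_pos: [0.3728, 0.088, 0.2101]
tool_rot: [-0.003, 0.979, -0.202, 0.006]
force: [0.5, -0.8, 0.7]
grip_width: 0.0004
```

```bash
python3 bar.py
python3 - <<'E'
from h import *
y=np.radians(-9.8); O=np.array([.618,-.395])
print(get_obs()["eef_pos"],rel((.629,-.399,.20),y),rel((.50,-.25,.22),y))
E
```

```text
bay3 [(np.float64(181.0), np.float64(260.5)), (np.float64(184.0), np.float64(261.25)), (np.float64(186.0), np.float64(260.75)), (np.float64(187.0), np.float64(261.0))]
notch 0.68 [ 0.5615 -0.1537] 263.6
notch 0.52 [ 0.565  -0.1067] 262.5
[0.37110681 0.08458676 0.20997279] ([array([43.01, 33.95,  1.34]), array([-0.004, -0.013, -0.242])], np.float64(-0.413)) ([array([25.24, 25.47, -0.83]), array([-0.004, -0.013, -0.242])], np.float64(-0.413))
```

>>> jog_arm(deltas=[[[3.2,2.5,0,0,-0.01,-0.05,0],[6.4,5,0,0,-0.013,-0.1,0],[9.6,7.6,0,0,-0.013,-0.16,0],[12.8,10.1,0,0,-0.013,-0.2,0],[16,12.6,0,0,-0.013,-0.242,0],[19.2,15.1,0,0,-0.013,-0.242,0],[22,17.4,0,0,-0.013,-0.242,0],[23.6,18.7,0,0,-0.013,-0.242,0]]])

```text
t: 54.65
eef_pos: [0.513, -0.1851, 0.2105]
tool_rot: [-0.002, 0.996, -0.087, -0.0]
force: [-0.2, 1.2, 0.2]
grip_width: 0.0002
```

>>> jog_arm(deltas=[[[2.2,2.8,0,0,0,0,0],[4.4,5.6,0,0,0,0,0],[6.6,8.4,0,0,0,0,0],[8.8,11.2,0,0,0,0,0],[11,14,0,0,0,0,0],[13,16.8,1,0,0,0,0],[15,19.4,2,0,0,0,0],[15,19.4,2,0,0,0,0]]])

```text
t: 55.32
eef_pos: [0.6267, -0.407, 0.1789]
tool_rot: [-0.004, 0.996, -0.09, -0.005]
force: [0.4, 0.2, -3.8]
grip_width: 0.0004
```

```bash
python3 - <<'E'
from h import *
y=np.radians(-9.8)
print(get_obs()["eef_pos"],rel((.629,-.399,.06),y))
c=capture("top"); s=capture("scene")
for n,z in (("charger",0),("charger_button",.076),("drive_unit",.008)):
  for cam,cc in (("top",c),("scene",s)): print(n,cam,[(round(d["p"],2),ray(cc,d["pixel"],z)[:2].round(3)) for d in pinpoint(cam,n)[:2]])
E
python3 bar.py
```

```text
[ 0.62669623 -0.40700062  0.17893992] ([array([ 0.22, -0.74, 11.9 ]), array([-0.008,  0.011, -0.008])], np.float64(-0.179))
charger top [(0.58, array([ 0.615, -0.403]))]
charger scene [(0.72, array([ 0.612, -0.386]))]
charger_button top [(0.47, array([ 0.625, -0.392])), (0.43, array([ 0.352, -0.209]))]
charger_button scene [(0.73, array([ 0.518, -0.091])), (0.37, array([ 0.636, -0.411]))]
drive_unit top [(0.86, array([ 0.576, -0.378])), (0.41, array([ 0.548, -0.169]))]
drive_unit scene [(0.84, array([ 0.575, -0.382]))]
bay3 [(np.float64(175.0), np.float64(260.5)), (np.float64(179.0), np.float64(261.25)), (np.float64(180.0), np.float64(260.75)), (np.float64(182.0), np.float64(261.0))]
notch 0.79 [ 0.5648 -0.1559] 265.0
```

>>> jog_arm(deltas=[[[0.2,-0.7,3,-0.008,0.011,0,0],[0.2,-0.7,6,-0.008,0.011,0,0],[0.2,-0.7,9,-0.008,0.011,0,0],[0.2,-0.7,11,-0.008,0.011,0,0],[0.2,-0.7,11.6,-0.008,0.011,0,0],[0.2,-0.7,11.9,-0.008,0.011,0,0],[0.2,-0.7,11.9,-0.008,0.011,0,0]]])

```text
t: 56.4
eef_pos: [0.6308, -0.3945, 0.0738]
tool_rot: [0.003, 0.996, -0.087, 0.007]
force: [-0.3, -0.1, -0.0]
grip_width: 0.0003
```

>>> jog_arm(deltas=[[[0,0,0.3,0,0,0,0],[0,0,0.6,0,0,0,0],[0,0,0.9,0,0,0,0],[0,0,1.1,0,0,0,0],[0,0,1.1,0,0,0,0]]])

```text
t: 56.82
eef_pos: [0.6308, -0.3946, 0.0625]
tool_rot: [0.003, 0.996, -0.087, 0.006]
force: [-0.6, -0.2, 0.4]
grip_width: 0.0006
```

Run:
```python
from h import *
o=get_obs(); print(o["eef_pos"],o["force"])
c=capture("top"); s=capture("scene")
for n,z in (("drive_unit",.008),):
  for cam,cc in (("top",c),("scene",s)): print(n,cam,[(round(d["p"],2),ray(cc,d["pixel"],z)[:2].round(3)) for d in pinpoint(cam,n)[:2]])
```

```text
[ 0.63083829 -0.39460169  0.06245184] [-0.55304822 -0.18050731  0.42226491]
drive_unit top [(0.52, array([0.491, 0.004])), (0.41, array([ 0.577, -0.388]))]
drive_unit scene [(0.92, array([ 0.569, -0.379]))]
```

>>> jog_arm(deltas=[[[-0.15,0.3,0.3,0,0,0,0],[-0.15,0.3,0.6,0,0,0,0],[-0.15,0.3,0.9,0,0,0,0],[-0.15,0.3,1.2,0,0,0,0],[-0.15,0.3,1.4,0,0,0,0],[-0.15,0.3,1.4,0,0,0,0]]])

```text
t: 57.52
eef_pos: [0.6288, -0.3972, 0.0479]
tool_rot: [0.003, 0.996, -0.087, 0.006]
force: [-0.5, -1.4, -0.6]
grip_width: 0.0003
```

Run:
```python
from h import *
o=get_obs(); print(o["eef_pos"],o["force"])
c=capture("top"); s=capture("scene")
for n,z in (("drive_unit",.008),):
  for cam,cc in (("top",c),("scene",s)): print(n,cam,[(round(d["p"],2),ray(cc,d["pixel"],z)[:2].round(3)) for d in pinpoint(cam,n)[:2]])
```

```text
[ 0.62882554 -0.39719692  0.04785763] [-0.46345486 -1.39102652 -0.63083025]
drive_unit top [(0.7, array([ 0.557, -0.175])), (0.46, array([ 0.574, -0.391]))]
drive_unit scene [(0.76, array([ 0.554, -0.374]))]
```

>>> jog_arm(deltas=[[[0,0,0.2,0,0,0,0],[0,0,0.4,0,0,0,0],[0,0,0.5,0,0,0,0],[0,0,0.5,0,0,0,0]]])

```text
t: 58.05
eef_pos: [0.6292, -0.3974, 0.0436]
tool_rot: [0.003, 0.996, -0.087, 0.006]
force: [-1.0, 0.7, 0.2]
grip_width: 0.0004
```

>>> jog_arm(deltas=[[[0,0,0.3,0,0,0,0],[0,0,0.5,0,0,0,0],[0,0,0.5,0,0,0,0]]])

```text
t: 58.3
eef_pos: [0.6296, -0.3976, 0.0399]
tool_rot: [0.004, 0.996, -0.087, 0.007]
force: [-1.8, 1.2, 3.5]
grip_width: 0.0007
```

>>> jog_arm(deltas=[[[0,0,0.3,0,0,0,0],[0,0,0.4,0,0,0,0],[0,0,0.4,0,0,0,0]]])

```text
t: 58.55
eef_pos: [0.6297, -0.3977, 0.0364]
tool_rot: [0.004, 0.996, -0.087, 0.007]
force: [-0.6, 1.0, 4.3]
grip_width: 0.0005
```

Run:
```python
from h import *
o=get_obs(); print(o["eef_pos"],o["force"])
c=capture("top"); s=capture("scene")
for n,z in (("drive_unit",.008),("tongue_tip",.022)):
  for cam,cc in (("top",c),("scene",s)): print(n,cam,[(round(d["p"],2),ray(cc,d["pixel"],z)[:2].round(3)) for d in pinpoint(cam,n)[:2]])
y=np.radians(-9.8); O=np.array([.618,-.395]); u=np.array([np.cos(y),np.sin(y)])
g=O-.058*u; print("unit grasp",g,rel((*g,.14),y),rel((*g,.012),y))
```

```text
[ 0.62972535 -0.39771661  0.03640832] [-0.64122899  0.95109504  4.30413062]
drive_unit top [(0.62, array([ 0.55, -0.17])), (0.52, array([ 0.557, -0.374]))]
drive_unit scene [(0.68, array([ 0.534, -0.366]))]
tongue_tip top [(0.28, array([0.488, 0.004]))]
tongue_tip scene [(0.55, array([ 0.632, -0.408])), (0.3, array([ 0.702, -0.272]))]
unit grasp [ 0.56084634 -0.38512785] ([array([-6.84e+00,  1.00e-02, -1.05e+01]), array([ 0.006, -0.015, -0.002])], np.float64(-0.173)) ([array([-7.03, -0.07,  2.3 ]), array([ 0.006, -0.015, -0.002])], np.float64(-0.173))
```

>>> jog_arm(deltas=[[[0,0,0.2,0,0,0,0],[0,0,0.4,0,0,0,0],[0,0,0.5,0,0,0,0],[0,0,0.6,0,0,0,0],[0,0,0.6,0,0,0,0]]])

```text
t: 59.27
eef_pos: [0.6301, -0.398, 0.0344]
tool_rot: [0.005, 0.996, -0.087, 0.009]
force: [-6.6, 4.4, 17.6]
grip_width: 0.0004
```

>>> jog_arm(deltas=[[[0,0,-2,0,0,0,0],[0,0,-6,0,0,0,0],[-1,0,-10,0,0,0,2],[-3,0,-11,0,-0.015,0.12,5],[-5,0,-11,0,-0.015,0.24,7],[-7,0,-11,0,-0.015,0.36,8.5],[-7,0,-11,0,-0.015,0.48,8.5],[-7,0,-11,0,-0.015,0.6,8.5]]])

```text
t: 59.93
eef_pos: [0.5584, -0.3847, 0.1422]
tool_rot: [0.001, 0.925, -0.38, 0.002]
force: [-0.0, 0.1, -0.3]
grip_width: 0.037
```

Run:
```python
from h import *
o=get_obs(); print(o["eef_pos"],o["force"],o["joint_positions"].round(2))
c=capture("top"); s=capture("scene")
for n,z in (("drive_unit",.008),("tongue_tip",.022)):
  for cam,cc in (("top",c),("scene",s)): print(n,cam,[(round(d["p"],2),ray(cc,d["pixel"],z)[:2].round(3)) for d in pinpoint(cam,n)[:2]])
m=cut_out("scene","drive_unit")
y=np.radians(-9.8); O=np.array([.618,-.395]); u=np.array([np.cos(y),np.sin(y)])
g=O-.058*u; print(rel((*g,.12),y-np.pi/2),rel((*g,.12),y+np.pi/2))
```

```text
[ 0.55838133 -0.38471794  0.14220257] [-0.02741218  0.14986066 -0.3463381 ] [-0.65  0.3   1.08 -0.    1.76  0.13]
drive_unit top [(0.73, array([ 0.544, -0.382]))]
drive_unit scene [(0.87, array([ 0.543, -0.358]))]
tongue_tip top [(0.58, array([ 0.637, -0.401]))]
tongue_tip scene [(0.8, array([ 0.626, -0.401])), (0.66, array([ 0.509, -0.017]))]
([array([ 0.11, -0.06,  2.26]), array([-0.001, -0.004,  0.971])], np.float64(-0.771)) ([array([ 0.11, -0.06,  2.26]), array([ 5.000e-03, -2.000e-03, -2.171e+00])], np.float64(-0.771))
```

>>> jog_arm(deltas=[[[-0.3,0.2,0,0,0,0.12,8.7],[-0.87,0.6,0,0,0,0.24,8.7],[-0.87,0.6,0,0,0,0.36,8.7],[-0.87,0.6,0,0,0,0.48,8.7],[-0.87,0.6,0,0,0,0.6,8.7],[-0.87,0.6,0,0,0,0.72,8.7],[-0.87,0.6,0,0,0,0.84,8.7],[-0.87,0.6,0,0,0,0.971,8.7]]])

```text
t: 60.95
eef_pos: [0.5493, -0.3829, 0.1424]
tool_rot: [-0.0, -0.645, 0.764, -0.002]
force: [0.2, -0.2, 0.4]
grip_width: 0.0874
```

>>> jog_arm(deltas=[[[0,0,2,0,0,0,8.7],[0,0,4,0,0,0,8.7],[0,0,6,0,0,0,8.7],[0,0,8,0,0,0,8.7],[0,0,10,0,0,0,8.7],[0,0,12,0,0,0,8.7],[0,0,13,0,0,0,8.7],[0,0,13.4,0,0,0,8.7]]])

```text
t: 61.62
eef_pos: [0.5487, -0.3825, 0.0056]
tool_rot: [-0.001, -0.645, 0.764, -0.0]
force: [0.6, -0.3, -1.0]
grip_width: 0.0871
```

>>> jog_arm(deltas=[[[0,0,0,0,0,0,7],[0,0,0,0,0,0,6],[0,0,0,0,0,0,5],[0,0,0,0,0,0,4],[0,0,0,0,0,0,4],[0,0,0,0,0,0,4],[0,0,0,0,0,0,4],[0,0,0,0,0,0,4]]], newtons=50)

```text
t: 62.28
eef_pos: [0.5493, -0.3832, 0.007]
tool_rot: [-0.0, -0.645, 0.764, -0.001]
force: [-0.6, -1.5, 4.9]
grip_width: 0.056
```

Run:
```python
from h import *
o=get_obs(); print(o["eef_pos"],o["force"],o["grip_width"],rel(o["eef_pos"],np.radians(-99.8)))
c=capture("top"); s=capture("scene")
for n,z in (("drive_unit",.008),("tongue_tip",.022)):
  for cam,cc in (("top",c),("scene",s)): print(n,cam,[(round(d["p"],2),ray(cc,d["pixel"],z)[:2].round(3)) for d in pinpoint(cam,n)[:2]])
```

```text
[ 0.54927403 -0.38322352  0.00700527] [-0.62090271 -1.54073084  4.87422554] 0.05602650328504019 ([array([0., 0., 0.]), array([-0.002, -0.003,  0.003])], np.float64(-1.739))
drive_unit top [(0.6, array([ 0.552, -0.383]))]
drive_unit scene [(0.82, array([ 0.541, -0.364]))]
tongue_tip top [(0.6, array([ 0.623, -0.403])), (0.56, array([ 0.559, -0.145]))]
tongue_tip scene [(0.64, array([ 0.614, -0.398])), (0.58, array([ 0.565, -0.158]))]
```

>>> jog_arm(deltas=[[[0,0.5,-0.05,0,0,0,4],[0,1.2,-0.05,0,0,0,4],[0,2,-0.05,0,0,0,4],[0,2.8,-0.05,0,0,0,4],[0,3.6,-0.05,0,0,0,4],[0,4.4,-0.05,0,0,0,4],[0,5.2,-0.05,0,0,0,4],[0,5.5,-0.05,0,0,0,4]]])

```text
t: 63.25
eef_pos: [0.4933, -0.3737, 0.007]
tool_rot: [-0.001, -0.645, 0.764, -0.001]
force: [-0.6, 0.0, -2.5]
grip_width: 0.0557
```

>>> jog_arm(deltas=[[[0,0,-0.5,0,0,0,4],[0,0,-2,0,0,0,4],[0,0,-5,0,0,0,4],[0,0,-8,0,0,0,4],[0,0,-10,0,0,0,4],[0,0,-10,0,0,0,4]]])

```text
t: 63.75
eef_pos: [0.4952, -0.3751, 0.1133]
tool_rot: [-0.0, -0.645, 0.764, -0.005]
force: [0.3, -0.2, -2.8]
grip_width: 0.0559
```

>>> jog_arm(deltas=[[[0,0,0,0,0,-0.1,4],[0,0,0,0,0,-0.2,4],[0,0,0,0,0,-0.32,4],[0,0,0,0,0,-0.44,4],[0,0,0,0,0,-0.56,4],[0,0,0,0,0,-0.68,4],[0,0,0,0,0,-0.8,4],[0,0,0,0,0,-0.9,4]]])

```text
t: 64.42
eef_pos: [0.4944, -0.3744, 0.1107]
tool_rot: [0.002, 0.914, -0.405, 0.003]
force: [0.3, 0.0, -3.3]
grip_width: 0.0557
```

```bash
python3 bar.py
python3 - <<'E'
from h import *
o=get_obs(); print(o["eef_pos"],o["force"],o["grip_width"],rel(at(259,.281,.115),np.radians(-11)))
s=capture("scene")
for n,z in (("drive_unit",.108),("tongue_tip",.122)):
  for cam,cc in (("top",c:=capture("top")),("scene",s)): print(n,cam,[(round(d["p"],2),ray(cc,d["pixel"],z)[:2].round(3)) for d in pinpoint(cam,n)[:2]])
E
```

```text
bay3 [(np.float64(185.0), np.float64(260.5)), (np.float64(189.0), np.float64(261.25)), (np.float64(190.0), np.float64(260.75)), (np.float64(192.0), np.float64(261.0))]
notch 0.62 [ 0.5668 -0.1582] 265.8
notch 0.51 [ 0.5669 -0.1927] 266.7
[ 0.49444757 -0.37446509  0.11087886] [-0.37213345  0.29462001 -2.99291362] 0.055694248625595355 ([array([-4.5 , -8.01, -0.45]), array([ 0.003, -0.006, -0.647])], np.float64(-0.839))
drive_unit top [(0.74, array([ 0.559, -0.323])), (0.61, array([ 0.492, -0.375]))]
drive_unit scene [(0.81, array([ 0.483, -0.35 ]))]
tongue_tip top [(0.82, array([ 0.552, -0.332])), (0.65, array([ 0.569, -0.009]))]
tongue_tip scene [(0.83, array([ 0.558, -0.324]))]
```

>>> jog_arm(deltas=[[[-0.6,-1,0,0,0,-0.1,4],[-1.2,-2,0,0,0,-0.2,4],[-1.9,-3.3,0,0,0,-0.3,4],[-2.6,-4.6,0,0,0,-0.4,4],[-3.3,-5.9,0,0,0,-0.5,4],[-4,-7,0,0.003,-0.006,-0.6,4],[-4.5,-8,0,0.003,-0.006,-0.647,4],[-4.5,-8,0,0.003,-0.006,-0.647,4]]])

```text
t: 65.53
eef_pos: [0.5256, -0.2863, 0.1128]
tool_rot: [0.001, 0.995, -0.095, 0.002]
force: [0.5, -0.4, -2.6]
grip_width: 0.056
```

Run:
```python
from h import *
o=get_obs(); print(o["eef_pos"],o["force"],o["grip_width"],rel(at(259,.281,.009),np.radians(-11)))
c=capture("top"); s=capture("scene")
for n,z in (("drive_unit",.108),("tongue_tip",.122)):
  for cam,cc in (("top",c),("scene",s)): print(n,cam,[(round(d["p"],2),ray(cc,d["pixel"],z)[:2].round(3)) for d in pinpoint(cam,n)[:2]])
```

```text
[ 0.52556196 -0.28629381  0.11275181] [ 0.4623073  -0.42959219 -2.62393365] 0.056011003632534535 ([array([-0.18,  0.14, 10.37]), array([ 0.001, -0.003,  0.001])], np.float64(-0.191))
drive_unit top [(0.67, array([ 0.522, -0.282]))]
drive_unit scene [(0.88, array([ 0.526, -0.289])), (0.55, array([0.492, 0.106]))]
tongue_tip top [(0.74, array([ 0.539, -0.204])), (0.47, array([ 0.545, -0.14 ]))]
tongue_tip scene [(0.69, array([ 0.548, -0.216])), (0.65, array([ 0.485, -0.035]))]
```

>>> jog_arm(deltas=[[[-0.18,0.1,2,0,0,0,4],[-0.18,0.1,4.5,0,0,0,4],[-0.18,0.1,7,0,0,0,4],[-0.18,0.1,8.8,0,0,0,4],[-0.18,0.1,9.7,0,0,0,4],[-0.18,0.1,10.2,0,0,0,4],[-0.18,0.1,10.4,0,0,0,4],[-0.18,0.1,10.4,0,0,0,4]]])

```text
t: 66.5
eef_pos: [0.5231, -0.2902, 0.0093]
tool_rot: [0.001, 0.995, -0.098, 0.002]
force: [-0.2, -0.7, -2.7]
grip_width: 0.0554
```

>>> jog_arm(deltas=[[[0,-0.4,0,0,0,0,4],[0,-0.9,0,0,0,0,4],[0,-1.4,0,0,0,0,4],[0,-1.9,0,0,0,0,4],[0,-2.4,0,0,0,0,4],[0,-2.9,0,0,0,0,4],[0,-3.3,0,0,0,0,4],[0,-3.5,0,0,0,0,4]]])

```text
t: 67.17
eef_pos: [0.5305, -0.2559, 0.0094]
tool_rot: [0.002, 0.995, -0.098, 0.003]
force: [2.9, -4.1, -6.4]
grip_width: 0.0557
```

```bash
python3 - <<'E'
from h import *
o=get_obs(); print(o["eef_pos"],o["force"],o["moment"].round(2),o["grip_width"],rel(at(259,.211,.007),np.radians(-11)))
E
python3 bar.py
```

```text
[ 0.5305332  -0.25593204  0.0093913 ] [ 2.90979029 -4.14722707 -6.38359265] [-1.15 -0.59 -0.13] 0.05568541871612496 ([array([-0.07, -3.78,  0.23]), array([ 0.003, -0.005, -0.004])], np.float64(-0.196))
bay3 [(np.float64(177.0), np.float64(260.5)), (np.float64(181.0), np.float64(261.25)), (np.float64(182.0), np.float64(260.75)), (np.float64(184.0), np.float64(261.0))]
notch 0.85 [ 0.5636 -0.1462] 264.1
notch 0.45 [ 0.5687 -0.0188] 219.1
```

>>> jog_arm(deltas=[[[0,0,0.2,0,-0.005,0,4],[0.08,-0.2,0.24,0,-0.005,0,4],[0.08,-0.5,0.24,0,-0.005,0,4],[0.08,-0.9,0.24,0,-0.005,0,4],[0.08,-1.3,0.24,0,-0.005,0,4],[0.08,-1.7,0.24,0,-0.005,0,4],[0.08,-2.0,0.24,0,-0.005,0,4],[0.08,-2.2,0.24,0,-0.005,0,4]]])

```text
t: 67.93
eef_pos: [0.5356, -0.2354, 0.0074]
tool_rot: [0.003, 0.995, -0.098, 0.0]
force: [-1.0, -7.7, 0.4]
grip_width: 0.0556
```

>>> jog_arm(deltas=[[[0,-0.3,0,0,0,0,4],[0,-0.6,0,0,0,0,4],[0,-0.9,0,0,0,0,4],[0,-1.2,0,0,0,0,4],[0,-1.5,0,0,0,0,4],[0,-1.7,0,0,0,0,4],[0,-1.8,0,0,0,0,4]]], newtons=60)

```text
t: 68.52
eef_pos: [0.538, -0.2232, 0.0078]
tool_rot: [0.008, 0.995, -0.099, 0.0]
force: [-3.8, -21.2, -1.6]
grip_width: 0.0555
```

```bash
python3 - <<'E'
from h import *
o=get_obs(); d=o["eef_pos"][:2]-A; print(o["eef_pos"],np.hypot(*d),np.degrees(np.arctan2(d[1],d[0]))%360,o["force"],o["grip_width"],rel(at(259,.208,.007),np.radians(-11)))
c=capture("top"); s=capture("scene")
for n,z in (("drive_unit",.008),("tongue_tip",.022)):
  for cam,cc in (("top",c),("scene",s)): print(n,cam,[(round(d["p"],2),ray(cc,d["pixel"],z)[:2].round(3)) for d in pinpoint(cam,n)[:2]])
E
python3 bar.py
```

```text
[ 0.53796523 -0.2232026   0.00783475] 0.2152641605749309 259.41715645491354 [ -3.82838238 -21.21983655  -1.59995972] 0.055486332003490034 ([array([-0.16, -0.73,  0.07]), array([ 0.016, -0.002, -0.006])], np.float64(-0.198))
drive_unit top [(0.36, array([ 0.54 , -0.219]))]
drive_unit scene [(0.79, array([ 0.522, -0.2  ])), (0.3, array([ 0.579, -0.127]))]
tongue_tip top [(0.46, array([ 0.551, -0.131]))]
tongue_tip scene [(0.52, array([0.614, 0.068])), (0.45, array([ 0.568, -0.117]))]
bay3 [(np.float64(176.0), np.float64(260.75)), (np.float64(178.0), np.float64(260.0)), (np.float64(181.0), np.float64(260.25)), (np.float64(181.0), np.float64(260.5))]
notch 0.85 [ 0.5583 -0.1563] 262.4
notch 0.71 [ 0.6306 -0.4095] 277.6
```

>>> jog_arm(deltas=[[[-0.05,-0.5,0,0.01,0,0,4],[-0.05,-0.8,0,0.01,0,0,4],[-0.05,-1.1,0,0.01,0,0,4],[-0.05,-1.3,0,0.01,0,0,4],[-0.05,-1.4,0,0.01,0,0,4],[-0.05,-1.4,0,0.01,0,0,4]]])

```text
t: 69.42
eef_pos: [0.5379, -0.223, 0.0086]
tool_rot: [0.015, 0.995, -0.102, 0.001]
force: [-6.4, -42.9, -4.7]
grip_width: 0.0557
```

```bash
python3 - <<'E'
from h import *
o=get_obs(); d=o["eef_pos"][:2]-A; print(o["eef_pos"],np.hypot(*d),np.degrees(np.arctan2(d[1],d[0]))%360,o["force"],o["grip_width"])
E
python3 bar.py
```

```text
[ 0.53788606 -0.22298434  0.00856043] 0.2150641845250922 259.3857462161046 [ -6.37903061 -42.94332191  -4.73524481] 0.05565026678703672
bay3 [(np.float64(176.0), np.float64(260.75)), (np.float64(178.0), np.float64(260.0)), (np.float64(181.0), np.float64(260.25)), (np.float64(181.0), np.float64(260.5))]
notch 0.62 [ 0.5618 -0.154 ] 263.7
notch 0.44 [ 0.6135 -0.3945] 275.4
```

>>> jog_arm(deltas=[[[0,0.1,0,-0.01,0,0,4],[0,0.1,0,-0.01,0,0,4],[0,0.1,0,-0.01,0,0,6],[0,0.1,0,-0.01,0,0,7.5],[0,0.1,0,-0.01,0,0,8.5],[0,0.1,0,-0.01,0,0,8.5],[0,0.1,0,-0.01,0,0,8.5]]])

```text
t: 70.1
eef_pos: [0.5379, -0.2234, 0.0088]
tool_rot: [0.019, 0.995, -0.101, 0.0]
force: [1.0, 0.5, 0.7]
grip_width: 0.0828
```

>>> jog_arm(deltas=[[[0,0,-2,0,0,0,8.5],[0,0,-5,0,0,0,8.5],[0,0,-9,0,0,0,8.5],[0,2,-13,0,0,0,8.5],[0,5,-15,0,0,0,8.5],[0,9,-15,0,0,0,8.5],[-3,12,-15,0,0,0,8.5],[-6,12,-15,0,0,0,8.5]]])

```text
t: 70.77
eef_pos: [0.4539, -0.3269, 0.1621]
tool_rot: [0.02, 0.995, -0.103, -0.001]
force: [-0.5, -0.2, 1.1]
grip_width: 0.0853
```

```bash
python3 bar.py
python3 - <<'E'
from h import *
o=get_obs(); print(o["eef_pos"],o["force"],o["t"])
u=np.array([np.cos(np.radians(79)),np.sin(np.radians(79))]); D=np.array(at(259,.174,0)[:2])
c=capture("top"); s=capture("scene")
for n,z in (("drive_unit",.008),("tongue_tip",.022),("display_dock",0),("notch",.032)):
  for cam,cc in (("top",c),("scene",s)):
    for d in pinpoint(cam,n)[:2]:
      X=ray(cc,d["pixel"],z)[:2]; print(n,cam,round(d["p"],2),X.round(3),"dockx",((X-D)@u).round(4))
m=cut_out("top","drive_unit")
f=np.array(c["frame"]).astype(int)
# dark top profile along dock axis at z=.06
print([(int(1000*x),int(np.mean([f[int(round(v[1])),int(round(v[0]))].mean() for v in [proj(c,(*(D+x*u+yy*np.array([-u[1],u[0]])),.06)) for yy in (-.018,-.009,.009,.018)]]))) for x in np.arange(-.12,.012,.004)])
E
```

```text
bay3 [(np.float64(184.0), np.float64(259.5)), (np.float64(189.0), np.float64(260.25)), (np.float64(190.0), np.float64(259.75)), (np.float64(192.0), np.float64(260.0))]
notch 0.61 [ 0.5644 -0.1523] 264.7
[ 0.45209658 -0.32342034  0.16258219] [ 0.29411341 -0.37646555 -0.50493549] 70.8667
drive_unit top 0.79 [ 0.542 -0.222] dockx -0.0392
drive_unit scene 0.64 [ 0.546 -0.212] dockx -0.0289
tongue_tip top 0.88 [ 0.552 -0.145] dockx 0.0385
tongue_tip top 0.25 [ 0.56  -0.187] dockx -0.0014
tongue_tip scene 0.56 [0.491 0.014] dockx 0.1827
tongue_tip scene 0.48 [ 0.568 -0.11 ] dockx 0.0759
display_dock scene 0.94 [ 0.537 -0.181] dockx 0.0002
notch top 0.67 [ 0.567 -0.159] dockx 0.0269
notch scene 0.64 [ 0.544 -0.153] dockx 0.0285
notch scene 0.33 [0.551 0.048] dockx 0.2277
[(-120, 113), (-115, 114), (-111, 113), (-107, 114), (-103, 115), (-99, 108), (-95, 127), (-91, 138), (-87, 155), (-83, 154), (-79, 87), (-75, 63), (-71, 81), (-67, 115), (-63, 114), (-59, 114), (-55, 111), (-51, 115), (-47, 116), (-43, 118), (-39, 110), (-35, 117), (-31, 118), (-27, 96), (-23, 79), (-19, 84), (-15, 106), (-11, 82), (-7, 82), (-3, 58), (0, 68), (4, 103), (8, 102)]
```

```bash
python3 -c "
from h import *
print(sign_off())"
```

```text
the job is handed in; nothing more can be done
None
```

The job is handed in. All three jars are on the turntable, the notch is at the index as far as the last checks show, and the drive unit is home in the display dock. No verdict came back.

**What I did**
- **Jars:** the cocoa jar went into bay3, the spice jar into bay2 and the honey tin into bay1. An early push slipped over a divider and shoved the cocoa jar about 20 mm off its cork, so I turned the table back and re-seated it.
- **Table:** I pushed it by the dividers and left bay3 at the dock.
- **Drive unit:** I pressed the charger's button, pulled the unit out, carried it over and slid it into the dock to a hard stop at 43 N. Then I released it and backed the arm off.

**Last checks**
- **Drive unit:** it did not spring back after release. The top camera puts its origin 39 mm out from the tower face; its rear edge, about 81–82 mm out, agrees. The scene camera's network reading said 29 mm. I had no direct reading of the catch.
- **Notch:** the divider bar puts it about 1° (2–3 mm) from the index. The notch network read up to about 6° off (15 mm), which disagrees. I trusted the bar, because the tongue entered and the table shifted slightly toward the index as it did.
- **Jars:** the last image measurement, before the final small table turns, put all three upright and within about 10 mm of their bay middles. I did not measure them again after that.
- **Bystanders:** no move went near the bell, terminal or notebook, but I did not measure them at the end.

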